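Shut down the raclette table on the hut terrace

ROBOT

A 7-joint arm with a two-finger parallel gripper is mounted at the origin on the work surface. World frame = base frame: x ahead of the robot, y to its left, z up, the work surface at z = 0. Lengths are in mm, angles in rad, forces in N, time in s.
With the tool pointing down it reaches from about 400 to 875 mm from the base axis. Payload 4.4 kg.
Tool frame: the origin (TCP) lies on the centre line of the jaws, within the pads' length; the fingertips stand 14 mm ahead of it and the grasp point (between the pads) lies 5 mm behind it (tips_ahead is the distance from the TCP to the fingertips, in mm); z points along the fingers, y is the line along which they close (so a half turn about z gives the same grasp; the last joint's range is limited). The gripper opens to 85 mm and grips with 20 to 120 N. Pads are 22 mm wide; open, the fingers measure 114 mm over their backs; the gripper's body (76 mm by 85 mm) begins 54 mm behind the grasp point. The pads swing forward as they close: fully open they stand 13 mm farther back than shut.
Start: joints at [-1.257, 0.628, 0.038, 1.517, -0.027, 0.996, -0.02], TCP at [240.956, 603.704, 245.313] pointing down, gripper open.
Joint ranges: [-3.06, 3.06], [-0.37, 2.12], [-1.25, 1.32], [0.18, 2.47], [-1.1, 4.24], [0.23, 1.98], [-2.94, 2.94]. Speed limits (rad/s): [2.57, 2.57, 3.14, 3.14, 3.14, 3.14, 3.14].

INTERFACE

Orientations are given as [roll, pitch, yaw] about the fixed x, y, z axes, in that order (R = Rz(yaw) Ry(pitch) Rx(roll)).
In Python, from cell import * gives the robot as it stands.
- The arm moves only by the tool move_arm, never from a script. Its argument "rows" is text: rows parted by semicolons, each of 7 numbers parted by spaces: the shift along the tool's x, y, z scaled (see below), then the turn, a rotation vector about the tool's x, y, z scaled (see below), then the closure, from -1 (fully open) to 1 (shut). A call has 1 to 12 rows; each row is the pose to reach, as a shift and turn from the pose commanded when the call began, along the tool's axes at that moment; what a row does not reach only later rows make up. The controller multiplies each number of a shift by 0.3 m and each number of a turn by pi/2 rad. A row lasts 1/12 s, in which the tool goes at most 41.7 mm and 7.16 degrees, less where a joint would pass 70% of its speed; a pose out of reach is approached as far as the arm can. A call with a number of a shift or a turn outside -1 to 1 is refused whole. A call with a gripper value outside its range is refused whole. The fingers move at their own pace and stop on an object; the grip force is fixed at half the most. Time passes only in rows, so rows that repeat a pose let the fingers close. It gives the time, the measured TCP pose, the force, the opening and the grip force at its end, in the units of the state.
- read_state(): the state, without advancing time (a new reading comes with each control period).
- get_image(name): name is "side" or "top"; returns a dict with "img" (480x640x3 uint8, red, green, blue), "vfov" (degrees; the focal length in pixels is half the picture's height over the tangent of half this angle, whatever the lens; pixels are square), "cx", "cy" (the principal point, pixels), "k1" (the pictures are not rectified: a ray, as slopes to the right and down, at radius r is drawn at 1 + k1 r^2 times it, then the intrinsics apply), "extrinsics" (4x4, takes a point from camera to world coordinates). Camera axes: x right, y up, looking along -z (the intrinsics and any distortion apply to the point x, -y, -z); pixel columns grow to the right and rows downward; lengths in mm; the calibration is good to about 2 mm. A picture is of the moment at which its call begins. There is no depth.
- finish_job(): hands the job in; it is judged then, once.
The state is a dict: "clock": time; "qpos": joint angles; "qd": joint speeds; "tau": joint torques, N m; "eef_pos": TCP position; "tool_rot": TCP orientation; "force": force on the tool from outside, world axes, zero at the start; "torque": the same for the moment, N m; "width": finger opening in mm; "gripper_force": force on a finger pad.
Only numpy, scipy, OpenCV 4.12 (cv2) and the standard library are available. Lean on these libraries where they do the work, as an engineer would, in place of code of your own. Each camera call takes 0.05 s, during which the arm holds its last target. There are 200 camera calls.

TASK

Lunch is over, so shut down and tidy this table. First turn the gas tap on the regulator clockwise to its end stop; only when the gas is off, press down the hinged cover of every raclette warmer until it clicks and stays shut by itself. Also stand every fallen steel flask upright, cap up, on the wooden serving board, in any order, and leave the other tableware standing where it is.

Things in the scene. Friction and masses are not known exactly. Their poses are not given: they have to be found in the camera images.
- slab: dark stone slab 180 (x) x 470 (y) x 12 mm high, fixed; carries the warmers. Origin: centre of its underside.
- board: dark wooden serving board 190 x 190 x 10 mm, fixed flat on the table, with a short grip stub on its +y side that is not part of the 190 mm square. Origin: centre of its underside (its top is 10 mm higher), x and y along its sides.
- regulator: aluminium gas block 110 x 110 x 50 mm with a grey gas cartridge (90 mm wide, 92 mm high) standing 130 mm behind it in its +x; fixed. Origin: centre of the block's underside. The tap is in the middle of its top.
- tap (a joint): gas tap: black knob on the regulator, turning about the vertical; 0 = fully open (anticlockwise stop), grows as it is turned clockwise seen from above, 2.4 rad = off, its clockwise end stop. Stays where it is left; friction about 0.06 N m.
- tap_grip (a point): on the tap's axis 9 mm below its top, the height to grip. The knob's grip is an upright bar 53 mm long, 14 mm thick, 32 mm high, along this point's x axis, which turns with the knob.
- warmer1: raclette warmer: red steel housing 150 (x) x 110 (y) x 60 mm high, 2.2 kg, standing loose but heavy, one of two or three on the slab (None if absent). Origin: centre of its underside; its front is its -x side. The pivot of its cover runs along y, 70 mm behind the origin (+x) and 60 mm above it.
- cover1 (a joint): hinge of the steel cover of warmer1: 0 = shut on the housing, grows as it opens (rad); starts at 0.65 to 0.95, stop at 1.2. A spring (0.3 N m/rad) lifts it again unless the catch holds. The catch bites in the last 0.11 rad: about 5 to 8 N down at the press point takes it past the click and it stays at 0 to 0.02; let go before that, it springs open.
- cover1_press (a point): point on the top face of cover1, on its centre line, 130 mm from the hinge, near its front edge; x and y axes along the cover, z square to its top face. The cover is a plate 145 x 108 x 5 mm plus a 26 mm black thumb tab at the front.
- warmer2: raclette warmer: red steel housing 150 (x) x 110 (y) x 60 mm high, 2.2 kg, standing loose but heavy, one of two or three on the slab (None if absent). Origin: centre of its underside; its front is its -x side. The pivot of its cover runs along y, 70 mm behind the origin (+x) and 60 mm above it.
- cover2 (a joint): hinge of the steel cover of warmer2: 0 = shut on the housing, grows as it opens (rad); starts at 0.65 to 0.95, stop at 1.2. A spring (0.3 N m/rad) lifts it again unless the catch holds. The catch bites in the last 0.11 rad: about 5 to 8 N down at the press point takes it past the click and it stays at 0 to 0.02; let go before that, it springs open.
- cover2_press (a point): point on the top face of cover2, on its centre line, 130 mm from the hinge, near its front edge; x and y axes along the cover, z square to its top face. The cover is a plate 145 x 108 x 5 mm plus a 26 mm black thumb tab at the front.
- warmer3: raclette warmer: red steel housing 150 (x) x 110 (y) x 60 mm high, 2.2 kg, standing loose but heavy, one of two or three on the slab (None if absent). Origin: centre of its underside; its front is its -x side. The pivot of its cover runs along y, 70 mm behind the origin (+x) and 60 mm above it.
- cover3 (a joint): hinge of the steel cover of warmer3: 0 = shut on the housing, grows as it opens (rad); starts at 0.65 to 0.95, stop at 1.2. A spring (0.3 N m/rad) lifts it again unless the catch holds. The catch bites in the last 0.11 rad: about 5 to 8 N down at the press point takes it past the click and it stays at 0 to 0.02; let go before that, it springs open.
- cover3_press (a point): point on the top face of cover3, on its centre line, 130 mm from the hinge, near its front edge; x and y axes along the cover, z square to its top face. The cover is a plate 145 x 108 x 5 mm plus a 26 mm black thumb tab at the front.
- flask1: square steel drinks flask, 160 mm long, 0.25 to 0.45 kg, starts lying on its side (None if absent): body 56 x 56 x 110 mm, then a round black cap/neck 32 mm in diameter, 50 mm long. Origin: on its axis at half length (80 mm from the base, 80 mm from the cap's top); z runs from base to cap.
- flask2: square steel drinks flask, 160 mm long, 0.25 to 0.45 kg, starts lying on its side (None if absent): body 56 x 56 x 110 mm, then a round black cap/neck 32 mm in diameter, 50 mm long. Origin: on its axis at half length (80 mm from the base, 80 mm from the cap's top); z runs from base to cap.
- flask3: square steel drinks flask, 160 mm long, 0.25 to 0.45 kg, starts lying on its side (None if absent): body 56 x 56 x 110 mm, then a round black cap/neck 32 mm in diameter, 50 mm long. Origin: on its axis at half length (80 mm from the base, 80 mm from the cap's top); z runs from base to cap.
- wine: green wine bottle, 72 wide, 250 high (mm); bystander, not to be disturbed. Origin: centre of its underside.
- mug: white mug, 80 wide, 90 high (mm); bystander, not to be disturbed. Origin: centre of its underside.
- matchbox: cardboard box lying flat, 110 x 65 x 22 (mm); bystander, not to be disturbed. Origin: centre of its underside.

How it is judged (in metres and radians):
On the way, in this order (a step that is already met when the one before it is completed fails the run):
1. the gas tap is turned off, to within 0.12 rad of its clockwise stop (value of joint tap above 2.28 rad), for 0.2 s.
2. every cover is shut and held by its catch (below 0.04 rad) (value of joint each of cover1, cover2, cover3 below 0.04 rad), for 0.5 s.
At the end, for the whole second after the job is handed in: The tap is within 0.12 rad of its clockwise stop, every cover reads below 0.04 rad with nothing pressing it, and every flask stands cap up (within 0.12 rad) with its axis over the 190 mm square of the board, resting on the board and still (all of step 2 and value of joint tap above 2.28 rad and angle between each of flask1, flask2, flask3's own z axis and vertical below 0.12 rad and x of flask1 in the frame of board between -0.095 and 0.095 m and y of flask1 in the frame of board between -0.095 and 0.095 m and z of flask1 in the frame of board between 0.083 and 0.098 m and linear speed of each of flask1, flask2, flask3 below 0.02 m/s and x of flask2 in the frame of board between -0.095 and 0.095 m and y of flask2 in the frame of board between -0.095 and 0.095 m and z of flask2 in the frame of board between 0.083 and 0.098 m and x of flask3 in the frame of board between -0.095 and 0.095 m and y of flask3 in the frame of board between -0.095 and 0.095 m and z of flask3 in the frame of board between 0.083 and 0.098 m); the robot touches nothing.
It fails at once if a cover is pressed shut (below 0.08 rad) while the gas is still on (not (value of joint tap above 2.2 rad) and value of joint any of cover1, cover2, cover3 below 0.08 rad).
It fails at once if one of the other pieces of tableware is shoved more than 5 cm or knocked over (distance of any of wine, mug, matchbox from where it was at the start of the episode above 0.05 m or angle between any of wine, mug, matchbox's own z axis and vertical above 0.5 rad).
Of warmer1, warmer2, warmer3 only 2 to 3 are there at a start; the rules pass over those that are not, and their reading is None.
Of flask1, flask2, flask3 only 2 to 3 are there at a start; the rules pass over those that are not, and their reading is None.
At some moment in a run one of flask1, flask2, flask3 may be knocked a few centimetres aside while the robot is not near it.
Once in a run the grip may slacken for a moment while it holds something.
It also fails if it takes over 210 s, if anything falls off the work surface, if the arm or the gripper's body presses on something with over 40 N, if the wrist force passes 120 N, or if a joint passes its speed limit or range.

## Working session

There is one attempt and no reset: what is moved stays moved. The work goes in short steps, Python scripts to look and compute and a tool call to move; the robot and the scene stay as the last step left them, time stands still between calls to the robot, and variables do not carry over. Pictures are saved under pics/ and viewed, at most 14 in all, crops included, and the job is handed in when it is done.

Besides the shell and the picture viewer there is one more tool, called after "Emit:" by a JSON object that holds its "name" and its "arguments", one argument or row to a line. move_arm: Moves the arm, as the interface text tells. Its arguments: {"type":"object","properties":{"rows":{"type":"string"}},"required":["rows"]}

```bash
ls; mkdir -p pics; cat > h.py <<'E'
from cell import *
import numpy as np, cv2
from scipy.spatial.transform import Rotation as Ro
def cam(n):
    c=get_image(n); c['img']=np.array(c['img']); c['E']=np.array(c['extrinsics'],float); c['f']=240/np.tan(np.radians(c['vfov'])/2); return c
def KD(c):
    return np.array([[c['f'],0,c['cx']],[0,c['f'],c['cy']],[0,0,1.]]),np.array([c['k1'],0,0,0,0.])
def ray(c,uv):
    K,D=KD(c); p=cv2.undistortPoints(np.array(uv,float).reshape(-1,1,2),K,D).reshape(-1,2)
    d=np.c_[p[:,0],-p[:,1],-np.ones(len(p))]@c['E'][:3,:3].T
    return c['E'][:3,3],d
def onz(c,uv,z):
    o,d=ray(c,uv); return o+d*((z-o[2])/d[:,2])[:,None]
def proj(c,P):
    K,D=KD(c); q=(np.array(P,float).reshape(-1,3)-c['E'][:3,3])@c['E'][:3,:3]
    q=q*[1,-1,-1]; return cv2.projectPoints(q,np.zeros(3),np.zeros(3),K,D)[0].reshape(-1,2)
E
python3 - <<'E'
from h import *
for n in('top','side'):
    c=cam(n); cv2.imwrite(f'pics/{n}0.png',c['img'][:,:,::-1]); print(n,c['f'],c['cx'],c['cy'],c['k1'],c['E'].round(3).tolist())
print(read_state())
E
```

```text
pics
top 557.1704778182149 324.8200373602766 257.4600449806156 -0.15203440257882087 [[-0.01, 0.996, -0.093, 440.532], [-1.0, -0.012, -0.013, -108.714], [-0.014, 0.093, 0.996, 1668.915], [0.0, 0.0, 0.0, 1.0]]
side 588.0767027562124 323.6008481440354 237.0600620826884 -0.020889418005448204 [[0.994, 0.07, -0.08, 465.563], [-0.105, 0.547, -0.831, -1253.245], [-0.015, 0.834, 0.551, 828.504], [0.0, 0.0, 0.0, 1.0]]
{'clock': 0.1, 'qpos': array([-1.25679143,  0.62926453,  0.03846137,  1.51825005, -0.02699819,
        0.99631463, -0.02000141]), 'qd': array([ 0.00100809, -0.00230466, -0.00032751, -0.00441601, -0.00090807,
        0.00055292, -0.00040728]), 'tau': array([ 3.85198000e-03, -5.64534509e+01,  1.23098362e+00, -1.93972278e+01,
        1.13868871e-02,  5.33325263e-03,  2.46945700e-05]), 'eef_pos': array([240.76365605, 603.19237718, 244.48001767]), 'tool_rot': array([-3.13987478e+00,  2.89363645e-05,  2.76177433e+00]), 'force': array([ 0.40519197,  0.19492128, -0.14743528]), 'torque': array([ 0.02931745,  0.00903963, -0.03080687]), 'gripper_force': 0.0, 'width': 85.44978607851648}
```

View pics/top0.png

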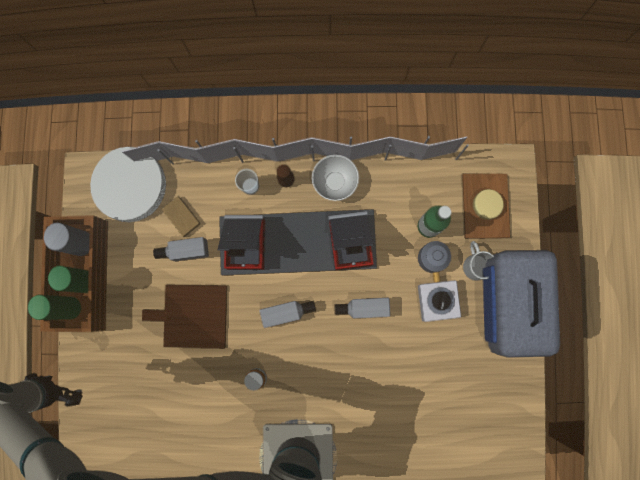

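View pics/side0.png

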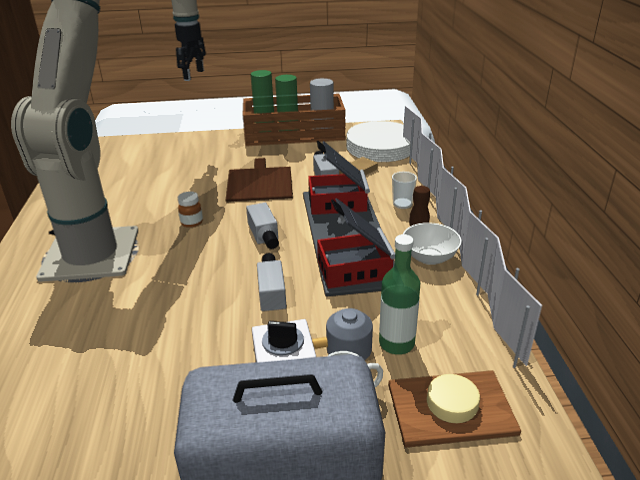

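The top view shows flasks at (183,248), (288,313) and (365,308), warmers at (243,243) and (352,240), the board at (196,317), and the regulator at (440,300) with its knob at (442,299). There are two warmers and three flasks.

```bash
python3 - <<'E'
from h import *
t=cam('top');s=cam('side')
a=cv2.resize(t['img'][190:360,130:470],(800,400),interpolation=cv2.INTER_CUBIC)
b=cv2.resize(s['img'][300:370,240:320],(228,200),interpolation=cv2.INTER_CUBIC)
b2=cv2.resize(s['img'][130:300,240:420],(212,200),interpolation=cv2.INTER_CUBIC)
o=np.zeros((600,800,3),np.uint8);o[:400]=a;o[400:,:228]=b;o[400:,240:452]=b2
cv2.imwrite('pics/c1.png',o[:,:,::-1])
hsv=cv2.cvtColor(t['img'],cv2.COLOR_RGB2HSV)
def comps(m,z,lo):
    n,L,st,ce=cv2.connectedComponentsWithStats(m.astype(np.uint8))
    for i in range(1,n):
        if st[i,4]>lo:
            ct=cv2.findContours((L==i).astype(np.uint8),0,1)[0][0]
            r=cv2.minAreaRect(ct); bx=cv2.boxPoints(r)
            P=onz(t,bx,z)[:,:2]
            print(ce[i].round(1),st[i,4],'c',onz(t,[r[0]],z)[0,:2].round(1),'edges',[ (np.linalg.norm(P[k]-P[k-1]).round(1),np.degrees(np.arctan2(*(P[k]-P[k-1])[::-1])).round(1)) for k in(1,2)])
H,S,V=[hsv[:,:,i].astype(int) for i in range(3)]
roi=np.zeros(H.shape,bool);roi[190:360,130:470]=1
print('red');comps(roi&((H<8)|(H>172))&(S>150)&(V>70),60,50)
print('flask');comps(roi&(S<60)&(V>110),56,200)
print('black');comps(roi&(V<45),28,30)
print('board');comps(roi&(V<110)&(S>80)&(H<20),10,800)
print('slab');comps(roi&(V<90)&(S<60),12,800)
E
```

```text
red
[247.5 258.7] 252 c [624.2 151.3] edges [(np.float64(112.5), np.float64(-90.9)), (np.float64(123.3), np.float64(-180.0))]
[352.3 261.5] 227 c [ 588.8 -168.3] edges [(np.float64(111.5), np.float64(-86.0)), (np.float64(54.4), np.float64(-176.4))]
flask
[141.7 201.7] 660 c [757.  449.2] edges [(np.float64(97.1), np.float64(-91.5)), (np.float64(88.3), np.float64(-178.5))]
[337.6 194. ] 250 c [ 775.3 -119.3] edges [(np.float64(117.9), np.float64(-90.7)), (np.float64(30.0), np.float64(179.0))]
[184.9 248. ] 666 c [623.9 326.7] edges [(np.float64(113.7), np.float64(-83.4)), (np.float64(54.3), np.float64(-171.7))]
[432.8 257.4] 234 c [ 585.2 -399.8] edges [(np.float64(58.3), np.float64(-57.3)), (np.float64(57.4), np.float64(-147.6))]
[437.7 301.1] 1083 c [ 461.2 -416.9] edges [(np.float64(116.9), np.float64(-84.3)), (np.float64(110.6), np.float64(-174.9))]
[369.1 307.9] 738 c [ 443.7 -211.4] edges [(np.float64(118.3), np.float64(-88.0)), (np.float64(54.9), np.float64(-178.3))]
[278.6 314.1] 706 c [428.2  47.8] edges [(np.float64(107.7), np.float64(-76.5)), (np.float64(54.6), np.float64(-166.3))]
black
[353.8 249.3] 98 c [ 616.8 -172.9] edges [(np.float64(45.2), np.float64(-83.5)), (np.float64(19.6), np.float64(-173.9))]
[236.3 251.8] 97 c [613.1 177.4] edges [(np.float64(48.2), np.float64(-90.7)), (np.float64(18.0), np.float64(-179.8))]
board
[192.9 316.1] 4288 c [423.4 335.4] edges [(np.float64(192.8), np.float64(-0.6)), (np.float64(266.9), np.float64(-91.5))]
slab
[297.6 241. ] 7775 c [642.8  -2. ] edges [(np.float64(476.3), np.float64(-88.2)), (np.float64(178.6), np.float64(-178.5))]
```

View pics/c1.png

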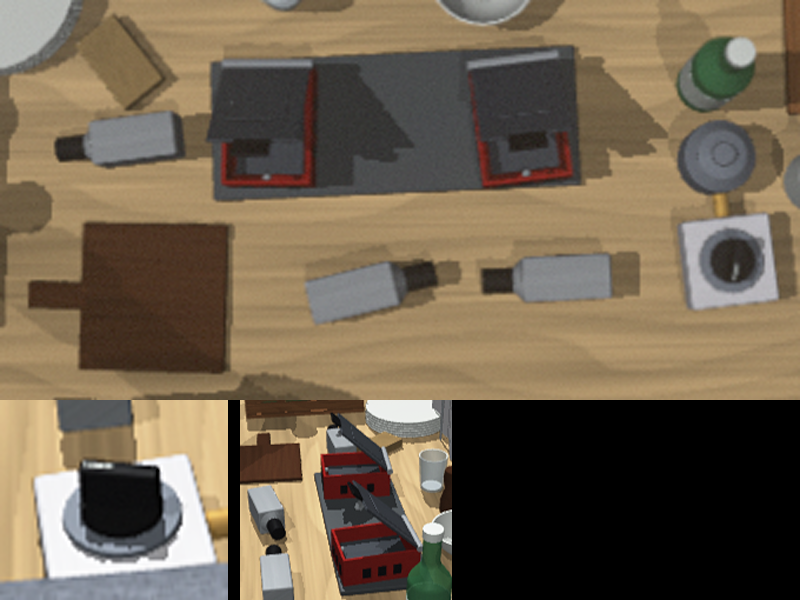

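```bash
cat >> h.py <<'E'
def fk(q,tool=172.):
    T=np.eye(4)
    for (al,a,d),th in zip([(0,0,267),(-np.pi/2,0,0),(np.pi/2,0,293),(np.pi/2,52.5,0),(np.pi/2,77.5,342.5),(np.pi/2,0,0),(-np.pi/2,76,97)],q):
        ca,sa,c,s=np.cos(al),np.sin(al),np.cos(th),np.sin(th)
        T=T@np.array([[c,-s,0,a],[s*ca,c*ca,-sa,-sa*d],[s*sa,c*sa,ca,ca*d],[0,0,0,1]])
    T[:3,3]+=T[:3,2]*tool; return T
E
python3 - <<'E'
from h import *
st=read_state();T=fk(st['qpos']);print(T.round(3),np.hypot(*T[:2,3]),np.hypot(*st['eef_pos'][:2]),st['eef_pos'])
print(Ro.from_euler('xyz',st['tool_rot']).as_matrix().round(3))
t=cam('top');s=cam('side')
def show(c,x0,x1,y0,y1,k):return cv2.resize(c['img'][y0:y1,x0:x1],None,fx=k,fy=k,interpolation=cv2.INTER_CUBIC)
a=show(t,410,470,240,330,6);b=show(s,250,320,310,365,6)
o=np.zeros((600,800,3),np.uint8);o[:540,:360]=a;o[:330,370:790]=b
cv2.imwrite('pics/c2.png',o[:,:,::-1])
E
```

```text
[[ 3.71000e-01 -9.28000e-01 -3.60000e-02  1.95101e+02]
 [-9.23000e-01 -3.73000e-01  1.00000e-01 -5.42458e+02]
 [-1.07000e-01 -4.00000e-03 -9.94000e-01  4.19650e+01]
 [ 0.00000e+00  0.00000e+00  0.00000e+00  1.00000e+00]] 576.4760855302281 649.6427227971144 [240.79515274 603.36834662 244.72391728]
[[-0.929  0.371 -0.   ]
 [ 0.371  0.929 -0.001]
 [-0.    -0.001 -1.   ]]
```

View pics/c2.png

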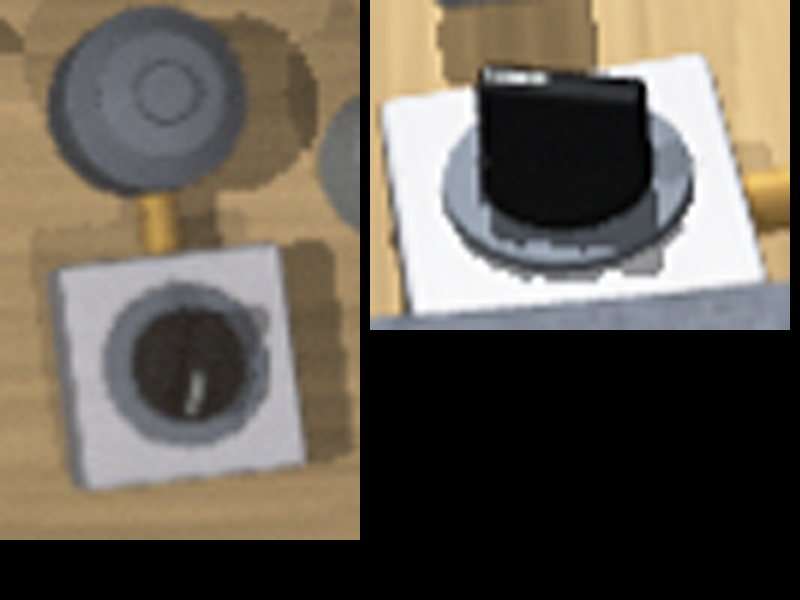

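```bash
python3 - <<'E'
from h import *
t=cam('top');s=cam('side')
S=lambda x,y:((x-370)/6+250-.4,y/6+310-.4)
Tp=lambda x,y:(x/6+410-.4,y/6+240-.4)
sq=onz(t,[Tp(55,270),Tp(278,245),Tp(305,462),Tp(85,488)],50);print(sq.round(1),sq.mean(0),[np.linalg.norm(sq[i]-sq[i-1]).round(1) for i in range(4)],np.degrees(np.arctan2(*(sq[1]-sq[0])[:2])),np.degrees(np.arctan2(*(sq[2]-sq[1])[:2])))
print('disc',onz(t,[Tp(187,362)],55),'black',onz(t,[Tp(190,362)],90))
print('mark',onz(t,[Tp(200,375),Tp(192,412)],95))
for z in(85,90,95,100):
    P=onz(s,[S(480,67),S(644,83),S(482,84),S(644,100)],z);print(z,P[:,:2].round(1).tolist(),np.linalg.norm(P[1]-P[0]).round(1),P[:,:2].mean(0),np.degrees(np.arctan2(*(P[1]-P[0])[1::-1])))
print('cart',onz(t,[Tp(147,100)],92))
E
```

```text
[[ 509.  -360.1   50. ]
 [ 519.7 -469.9   50. ]
 [ 414.1 -480.4   50. ]
 [ 403.4 -372.4   50. ]] [ 461.53077862 -420.67832395   50.        ] [np.float64(106.4), np.float64(110.3), np.float64(106.1), np.float64(108.5)] 174.46667838331828 -95.6568929711513
disc [[ 463.40051518 -422.60947451   55.        ]] black [[ 462.88221791 -417.23698509   90.        ]]
mark [[ 456.61187711 -420.87629107   95.        ]
 [ 439.25575502 -416.63908947   95.        ]]
85 [[438.4, -404.8], [489.3, -418.5], [438.8, -412.8], [488.8, -426.4]] 52.8 [ 463.84014382 -415.61763928] -15.117929169669996
90 [[438.6, -410.5], [489.2, -424.1], [439.0, -418.5], [488.7, -431.9]] 52.4 [ 463.85172941 -421.25061482] -15.11792916966999
95 [[438.8, -416.2], [489.0, -429.7], [439.2, -424.1], [488.5, -437.5]] 52.0 [ 463.863315   -426.88359037] -15.117929169670072
100 [[438.9, -421.9], [488.9, -435.4], [439.3, -429.8], [488.3, -443.1]] 51.7 [ 463.87490059 -432.51656591] -15.117929169670175
cart [[ 587.45222741 -399.60790474   92.        ]]
```

```bash
cat >> h.py <<'E'
def down(yaw): return Ro.from_euler('xyz',[np.pi,0,yaw])
def plan(*wps):
    """wps: (pos, Rotation or None)"""
    st=read_state();p=st['eef_pos'];R=Ro.from_euler('xyz',st['tool_rot'])
    print('at',p.round(1),st['tool_rot'].round(3),'w',round(st['width'],1),'F',st['force'].round(1),'t',st['clock'],'q',st['qpos'].round(2))
    for q,R2 in wps:
        q=np.array(q,float);R2=R if R2 is None else R2
        sh=R.inv().apply(q-p)/300;tu=(R.inv()*R2).as_rotvec()/(np.pi/2)
        print(q.round(1),'->',*[f'{v:.3f}' for v in np.r_[sh,tu]],'rows',int(np.ceil(max(np.linalg.norm(q-p)/41.7,np.degrees(np.linalg.norm(tu)*np.pi/2)/7.16))))
        p,R=q,R2
E
python3 - <<'E'
from h import *
plan(([450,340,300],None),([490,60,300],None),([480,-220,300],None),([462.5,-420.5,170],down(2.878)),([462.5,-420.5,78],None))
E
```

```text
at [240.9 603.6 245.2] [-3.141 -0.     2.762] w 85.5 F [ 0.5 -0.5  0.4] t 0.4 q [-1.26  0.63  0.04  1.52 -0.03  1.   -0.02]
[450. 340. 300.] -> -0.973 -0.558 -0.183 0.000 0.000 0.000 rows 9
[490.  60. 300.] -> -0.470 -0.817 0.000 0.000 0.000 0.000 rows 7
[ 480. -220.  300.] -> -0.315 -0.879 0.000 0.000 0.000 0.000 rows 7
[ 462.5 -420.5  170. ] -> -0.194 -0.642 0.433 -0.000 -0.000 -0.074 rows 6
[ 462.5 -420.5   78. ] -> -0.000 -0.000 0.307 0.000 0.000 0.000 rows 3
```

Emit:
{"name": "move_arm", "arguments": {
  "rows": "-0.973 -0.558 -0.183 0 0 0 -1;-0.973 -0.558 -0.183 0 0 0 -1;-0.973 -0.558 -0.183 0 0 0 -1;-0.973 -0.558 -0.183 0 0 0 -1;-0.973 -0.558 -0.183 0 0 0 -1;-0.973 -0.558 -0.183 0 0 0 -1;-0.973 -0.558 -0.183 0 0 0 -1;-0.973 -0.558 -0.183 0 0 0 -1;-0.973 -0.558 -0.183 0 0 0 -1;-0.973 -0.558 -0.183 0 0 0 -1"
}}

```text
clock: 1.23
eef_pos: [453.3, 336.1, 301.1]
tool_rot: [3.141, 0.003, 2.754]
force: [-0.2, 0.8, 0.2]
width: 85.7
gripper_force: 0.0
```

Emit:
{"name": "move_arm", "arguments": {
  "rows": "-0.47 -0.817 0 0 0 0 -1;-0.47 -0.817 0 0 0 0 -1;-0.47 -0.817 0 0 0 0 -1;-0.47 -0.817 0 0 0 0 -1;-0.47 -0.817 0 0 0 0 -1;-0.47 -0.817 0 0 0 0 -1;-0.47 -0.817 0 0 0 0 -1;-0.47 -0.817 0 0 0 0 -1;-0.47 -0.817 0 0 0 0 -1"
}}

```text
clock: 1.98
eef_pos: [490.1, 59.4, 300.2]
tool_rot: [3.141, -0.0, 2.759]
force: [-0.0, 0.5, 0.2]
width: 85.5
gripper_force: 0.0
```

Emit:
{"name": "move_arm", "arguments": {
  "rows": "-0.315 -0.879 0 0 0 0 -1;-0.315 -0.879 0 0 0 0 -1;-0.315 -0.879 0 0 0 0 -1;-0.315 -0.879 0 0 0 0 -1;-0.315 -0.879 0 0 0 0 -1;-0.315 -0.879 0 0 0 0 -1;-0.315 -0.879 0 0 0 0 -1;-0.315 -0.879 0 0 0 0 -1;-0.315 -0.879 0 0 0 0 -1;-0.315 -0.879 0 0 0 0 -1"
}}

```text
clock: 2.82
eef_pos: [481.1, -216.9, 299.8]
tool_rot: [3.14, -0.001, 2.765]
force: [-0.2, 0.1, -0.1]
width: 85.1
gripper_force: 0.0
```

Emit:
{"name": "move_arm", "arguments": {
  "rows": "-0.194 -0.642 0.433 0 0 -0.074 -1;-0.194 -0.642 0.433 0 0 -0.074 -1;-0.194 -0.642 0.433 0 0 -0.074 -1;-0.194 -0.642 0.433 0 0 -0.074 -1;-0.194 -0.642 0.433 0 0 -0.074 -1;-0.194 -0.642 0.433 0 0 -0.074 -1;-0.194 -0.642 0.433 0 0 -0.074 -1;-0.194 -0.642 0.433 0 0 -0.074 -1;-0.194 -0.642 0.433 0 0 -0.074 -1;-0.194 -0.642 0.433 0 0 -0.074 -1;-0.194 -0.642 0.433 0 0 -0.074 -1;-0.194 -0.642 0.433 0 0 -0.074 -1"
}}

```text
clock: 3.82
eef_pos: [464.0, -418.9, 171.3]
tool_rot: [3.141, 0.001, 2.88]
force: [-0.4, 0.6, -0.1]
width: 85.4
gripper_force: 0.0
```

```bash
python3 - <<'E'
from h import *
plan(([462.5,-420.5,78],down(2.878)))
s=cam('side');cv2.imwrite('pics/s1.png',cv2.resize(s['img'][230:380,200:400],(800,600),interpolation=cv2.INTER_CUBIC)[:,:,::-1])
E
```

```text
at [ 464.  -418.9  171.3] [3.141e+00 1.000e-03 2.880e+00] w 85.4 F [-0.4  0.6 -0.1] t 3.8167 q [ 0.6   0.68  0.15  1.67 -0.13  0.8   2.12]
[ 462.5 -420.5   78. ] -> 0.004 -0.006 0.311 0.000 0.001 0.002 rows 3
```

View pics/s1.png

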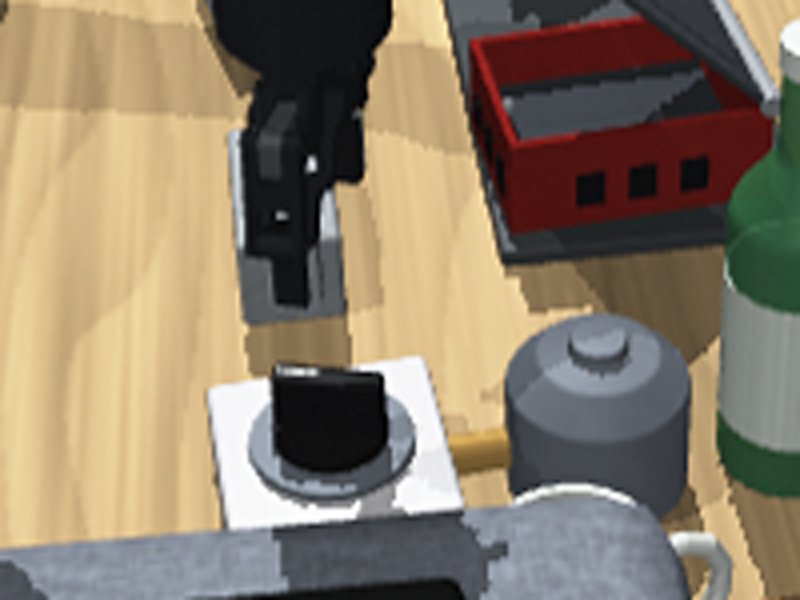

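The side crop shows the open gripper above the knob (knob at (330,420) in the crop), with a clear way down.

Emit:
{"name": "move_arm", "arguments": {
  "rows": "0.004 -0.006 0.15 0 0 0 -1;0.004 -0.006 0.25 0 0 0 -1;0.004 -0.006 0.311 0 0 0 -1;0.004 -0.006 0.311 0 0 0 -1;0.004 -0.006 0.311 0 0 0 -1;0.004 -0.006 0.311 0 0 0 1;0.004 -0.006 0.311 0 0 0 1;0.004 -0.006 0.311 0 0 0 1;0.004 -0.006 0.311 0 0 0 1;0.004 -0.006 0.311 0 0 0 1;0.004 -0.006 0.311 0 0 0 1;0.004 -0.006 0.311 0 0 0 1"
}}

```text
clock: 4.87
eef_pos: [461.9, -422.2, 78.5]
tool_rot: [-3.141, 0.002, 2.878]
force: [-0.7, 1.7, 7.5]
width: 12.7
gripper_force: 61.2
```

Emit:
{"name": "move_arm", "arguments": {
  "rows": "0 0 0 0 0 0 1;0 0 0 0 0 0 1;0 0 0 0 0 0 1;0 0 0 0 0 0 1"
}}

```text
clock: 5.2
eef_pos: [461.9, -422.2, 78.5]
tool_rot: [-3.141, 0.002, 2.878]
force: [-0.8, 0.9, 6.4]
width: 13.3
gripper_force: 61.2
```

Emit:
{"name": "move_arm", "arguments": {
  "rows": "0 0 0 0 0 0.07 1;0 0 0 0 0 0.14 1;0 0 0 0 0 0.21 1;0 0 0 0 0 0.28 1;0 0 0 0 0 0.35 1;0 0 0 0 0 0.42 1;0 0 0 0 0 0.49 1;0 0 0 0 0 0.56 1;0 0 0 0 0 0.63 1;0 0 0 0 0 0.7 1;0 0 0 0 0 0.7 1;0 0 0 0 0 0.7 1"
}}

```text
clock: 6.2
eef_pos: [462.3, -421.8, 78.5]
tool_rot: [3.14, 0.001, 1.779]
force: [-0.0, 2.3, 7.8]
width: 13.1
gripper_force: 60.6
```

```bash
python3 -c "
from h import *
s=read_state();print(s['qpos'].round(2),s['torque'].round(2),s['force'].round(1),s['tool_rot'].round(3))"
```

```text
[ 0.45  0.85  0.42  1.73 -0.51  0.68  1.35] [ 0.29  0.   -0.03] [-0.   2.3  7.8] [3.140e+00 1.000e-03 1.779e+00]
```

Emit:
{"name": "move_arm", "arguments": {
  "rows": "0 0 0 0 0 0.07 1;0 0 0 0 0 0.14 1;0 0 0 0 0 0.21 1;0 0 0 0 0 0.28 1;0 0 0 0 0 0.35 1;0 0 0 0 0 0.42 1;0 0 0 0 0 0.42 1;0 0 0 0 0 0.42 1"
}}

```text
clock: 6.87
eef_pos: [462.7, -421.8, 78.5]
tool_rot: [3.139, -0.0, 1.119]
force: [0.2, 2.0, 7.1]
width: 13.0
gripper_force: 60.7
```

```bash
python3 -c "
from h import *
s=read_state();print(s['qpos'].round(2),s['torque'].round(2),s['force'].round(1),s['tool_rot'].round(3))"
```

```text
[ 0.35  0.89  0.59  1.73 -0.7   0.74  0.85] [ 0.32 -0.05 -0.04] [0.2 2.  7.1] [ 3.139 -0.     1.119]
```

Emit:
{"name": "move_arm", "arguments": {
  "rows": "0 0 0 0 0 0.05 1;0 0 0 0 0 0.1 1;0 0 0 0 0 0.15 1;0 0 0 0 0 0.15 1;0 0 0 0 0 0.15 1"
}}

```text
clock: 7.28
eef_pos: [462.8, -421.9, 78.5]
tool_rot: [3.139, -0.001, 0.884]
force: [0.8, 2.1, 8.8]
width: 13.2
gripper_force: 60.6
```

```bash
python3 -c "
from h import *
s=read_state();print(s['qpos'].round(2),s['torque'].round(2),s['force'].round(1),s['tool_rot'].round(3))"
```

```text
[ 0.32  0.91  0.65  1.73 -0.76  0.77  0.67] [ 0.34 -0.12 -0.06] [0.8 2.1 8.8] [ 3.139e+00 -1.000e-03  8.840e-01]
```

Emit:
{"name": "move_arm", "arguments": {
  "rows": "0 0 0 0 0 0.04 1;0 0 0 0 0 0.08 1;0 0 0 0 0 0.08 1;0 0 0 0 0 0.08 1"
}}

```text
clock: 7.62
eef_pos: [462.8, -421.9, 78.6]
tool_rot: [3.139, -0.0, 0.766]
force: [-0.1, 0.1, 8.3]
width: 13.4
gripper_force: 89.2
```

```bash
python3 -c "
from h import *
s=read_state();print(s['qpos'].round(2),s['torque'].round(2),s['force'].round(1),s['tool_rot'].round(3))"
```

```text
[ 0.31  0.92  0.68  1.73 -0.79  0.79  0.57] [ 0.19 -0.    2.02] [-0.1  0.1  8.3] [ 3.139 -0.     0.766]
```

The tap hit its stop: wrist torque rose to 2 N m after 2.11 rad of turning. Next I release it and measure the warmers.

Emit:
{"name": "move_arm", "arguments": {
  "rows": "0 0 0 0 0 0 -1;0 0 0 0 0 0 -1;0 0 0 0 0 0 -1;0 0 0 0 0 0 -1;0 0 0 0 0 0 -1;0 0 0 0 0 0 -1;0 0 -0.3 0 0 0 -1;0 0 -0.6 0 0 0 -1;0 0 -0.6 0 0 0 -1;0 0 -0.6 0 0 0 -1;0 0 -0.6 0 0 0 -1;0 0 -0.6 0 0 0 -1"
}}

```text
clock: 8.62
eef_pos: [462.0, -424.0, 261.7]
tool_rot: [3.134, -0.0, 0.757]
force: [-0.3, -0.7, 0.0]
width: 85.4
gripper_force: 0.0
```

```bash
python3 - <<'E'
from h import *
t=cam('top');s=cam('side')
def show(c,x0,x1,y0,y1,k):return cv2.resize(c['img'][y0:y1,x0:x1],None,fx=k,fy=k,interpolation=cv2.INTER_CUBIC)
o=np.zeros((600,800,3),np.uint8)
o[:280,:240]=show(t,210,270,205,275,4);o[:280,250:490]=show(t,325,385,205,275,4)
a=show(t,415,465,275,330,4);o[:220,500:700]=a
o[290:590,:400]=show(s,300,380,135,195,5)[:300,:400]
b=show(s,310,400,185,295,3.2 if 0 else 2.7);o[290:290+b.shape[0],410:410+b.shape[1]]=b
cv2.imwrite('pics/c3.png',o[:,:,::-1])
E
```

```text
(no output)
```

View pics/c3.png

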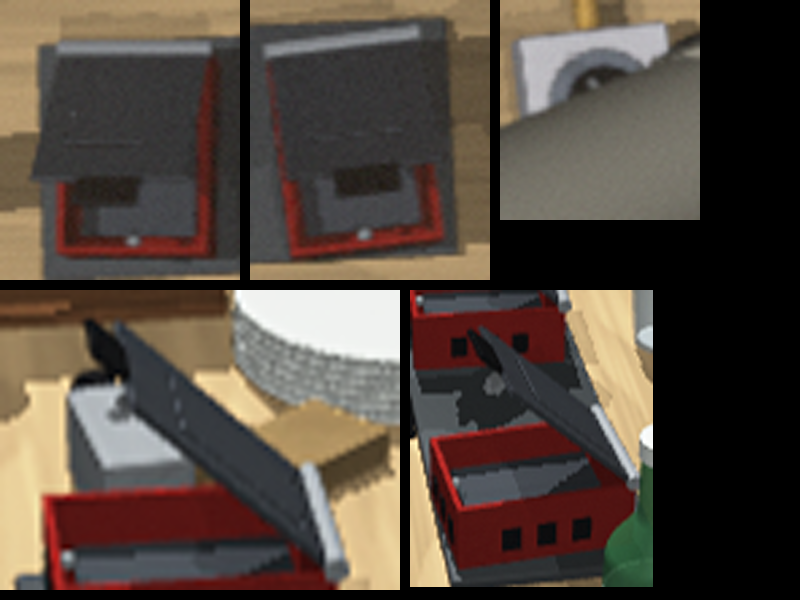

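```bash
python3 - <<'E'
from h import *
from scipy.optimize import brentq
t=cam('top');s=cam('side')
def Q(ox,dx):return lambda x,y:((x-dx)/4+ox-.4,y/4+205-.4)
for nm,f,rod,front,plate,tab in (('L',Q(210,0),[(57,48),(212,48)],[(58,255),(205,255)],[(32,179),(200,179)],(107,205)),('R',Q(325,250),[(265,50),(418,32)],[(292,257),(443,240)],[(285,182),(435,165)],(369,195))):
    h=onz(t,[f(*p) for p in rod],74);fr=onz(t,[f(*p) for p in front],12);fr2=onz(t,[f(*p) for p in front],72)
    print(nm,'hinge',h.round(0).tolist(),h.mean(0).round(1),np.linalg.norm(h[1]-h[0]).round(1),'front12',fr.round(0).tolist(),'72',fr2.round(0).tolist())
    d=h[0]-h[1];yaw=np.arctan2(-d[0],d[1]);print('yaw',np.degrees(yaw), 'frontyaw',np.degrees(np.arctan2(*((fr[0]-fr[1])*[-1,1,1])[:2])))
    H=h.mean(0);u=np.array([-np.cos(yaw),-np.sin(yaw),0])
    for r,px in((145,np.mean(plate,0)),(171,tab)):
        o,dd=ray(t,[f(*px)]);
        def e(th):
            P=H+u*r*np.cos(th)+[0,0,r*np.sin(th)]
            X=o+dd[0]*((P[2]-o[2])/dd[0][2]);return (X-P)@u
        ths=np.linspace(0.3,1.2,10);print(r,[(round(a,1),round(e(a),1)) for a in ths])
    print('lateral',(h-H).round(1).tolist())
    for th in(.65,.75,.85,.95):
        print(th,proj(s,[H+u*171*np.cos(th)+[0,0,171*np.sin(th)],H]).round(0).tolist())
E
```

```text
L hinge [[713.0, 206.0, 74.0], [711.0, 92.0, 74.0]] [711.7 149.   74. ] 113.9 front12 [[566.0, 216.0, 12.0], [565.0, 105.0, 12.0]] 72 [[561.0, 204.0, 72.0], [560.0, 97.0, 72.0]]
yaw -0.9241341057332257 frontyaw -0.6047387421783686
145 [(np.float64(0.3), np.float64(-37.9)), (np.float64(0.4), np.float64(-31.5)), (np.float64(0.5), np.float64(-23.8)), (np.float64(0.6), np.float64(-14.9)), (np.float64(0.7), np.float64(-4.9)), (np.float64(0.8), np.float64(6.2)), (np.float64(0.9), np.float64(18.1)), (np.float64(1.0), np.float64(30.8)), (np.float64(1.1), np.float64(44.1)), (np.float64(1.2), np.float64(58.0))]
171 [(np.float64(0.3), np.float64(-43.6)), (np.float64(0.4), np.float64(-36.2)), (np.float64(0.5), np.float64(-27.3)), (np.float64(0.6), np.float64(-17.0)), (np.float64(0.7), np.float64(-5.3)), (np.float64(0.8), np.float64(7.5)), (np.float64(0.9), np.float64(21.4)), (np.float64(1.0), np.float64(36.3)), (np.float64(1.1), np.float64(51.9)), (np.float64(1.2), np.float64(68.2))]
lateral [[0.9, 57.0, 0.0], [-0.9, -57.0, 0.0]]
0.65 [[313.0, 148.0], [363.0, 180.0]]
0.75 [[317.0, 143.0], [363.0
[... 577 characters left out ...]
at64(19.3)), (np.float64(1.0), np.float64(32.0)), (np.float64(1.1), np.float64(45.3)), (np.float64(1.2), np.float64(59.2))]
171 [(np.float64(0.3), np.float64(-44.9)), (np.float64(0.4), np.float64(-37.5)), (np.float64(0.5), np.float64(-28.6)), (np.float64(0.6), np.float64(-18.3)), (np.float64(0.7), np.float64(-6.6)), (np.float64(0.8), np.float64(6.2)), (np.float64(0.9), np.float64(20.1)), (np.float64(1.0), np.float64(35.0)), (np.float64(1.1), np.float64(50.6)), (np.float64(1.2), np.float64(66.9))]
lateral [[-5.9, 55.5, 0.0], [5.9, -55.5, 0.0]]
0.65 [[327.0, 210.0], [385.0, 242.0]]
0.75 [[332.0, 205.0], [385.0, 242.0]]
0.85 [[337.0, 199.0], [385.0, 242.0]]
0.95 [[343.0, 194.0], [385.0, 242.0]]
```

```bash
cat >> h.py <<'E'
def rel(*P):
    st=read_state();p=st['eef_pos'];R=Ro.from_euler('xyz',st['tool_rot']);print('at',p.round(1),st['tool_rot'].round(3),'F',st['force'].round(1),st['clock'])
    for q in P: print(np.round(q,0),'->',*(R.inv().apply(np.array(q)-p)/300).round(3))
HL=(np.array([711.7,149.5,0]),np.radians(-.8));HR=(np.array([712.6,-154.6,0]),np.radians(6))
def press(H,ths=(.7,.6,.5,.4,.3,.2,.1,0.,-.03)):
    h,y=H;u=np.array([-np.cos(y),-np.sin(y),0]);return [h+u*125*np.cos(t)+[0,0,92+125*np.sin(t)] for t in ths]
E
python3 - <<'E'
from h import *
plan(([550,-290,290],down(1.57)),([625,-164,225],None))
print(np.round(press(HR),1),np.round(press(HL),1))
E
```

```text
at [ 460.7 -420.6  255.2] [-3.138 -0.     0.757] w 85.4 F [1.1 0.5 0.4] t 8.8167 q [ 0.22  0.72  0.85  1.59 -0.59  1.11  0.41]
[ 550. -290.  290.] -> 0.515 -0.112 -0.115 -0.002 -0.001 -0.517 rows 7
[ 625. -164.  225.] -> 0.420 0.250 0.217 0.000 0.000 0.000 rows 4
[[ 617.5 -164.6  172.5]
 [ 610.  -165.4  162.6]
 [ 603.5 -166.1  151.9]
 [ 598.1 -166.6  140.7]
 [ 593.8 -167.1  128.9]
 [ 590.8 -167.4  116.8]
 [ 588.9 -167.6  104.5]
 [ 588.3 -167.7   92. ]
 [ 588.3 -167.7   88.3]] [[616.1 150.8 172.5]
 [608.5 150.9 162.6]
 [602.  151.  151.9]
 [596.6 151.1 140.7]
 [592.3 151.2 128.9]
 [589.2 151.2 116.8]
 [587.3 151.2 104.5]
 [586.7 151.2  92. ]
 [586.8 151.2  88.3]]
```

Emit:
{"name": "move_arm", "arguments": {
  "rows": "0.515 -0.112 -0.115 0 0 -0.517 1;0.515 -0.112 -0.115 0 0 -0.517 1;0.515 -0.112 -0.115 0 0 -0.517 1;0.515 -0.112 -0.115 0 0 -0.517 1;0.515 -0.112 -0.115 0 0 -0.517 1;0.515 -0.112 -0.115 0 0 -0.517 1;0.515 -0.112 -0.115 0 0 -0.517 1;0.515 -0.112 -0.115 0 0 -0.517 1;0.515 -0.112 -0.115 0 0 -0.517 1;0.515 -0.112 -0.115 0 0 -0.517 1"
}}

```text
clock: 9.65
eef_pos: [549.8, -291.1, 290.4]
tool_rot: [-3.14, -0.001, 1.567]
force: [0.5, 1.0, 0.2]
width: -0.1
gripper_force: 0.0
```

Emit:
{"name": "move_arm", "arguments": {
  "rows": "0.42 0.25 0.217 0 0 0 1;0.42 0.25 0.217 0 0 0 1;0.42 0.25 0.217 0 0 0 1;0.42 0.25 0.217 0 0 0 1;0.42 0.25 0.217 0 0 0 1;0.42 0.25 0.217 0 0 0 1;0.42 0.25 0.217 0 0 0 1;0.42 0.25 0.217 0 0 0 1"
}}

```text
clock: 10.32
eef_pos: [624.7, -167.4, 226.9]
tool_rot: [3.141, 0.002, 1.566]
force: [-0.1, 1.1, -0.4]
width: -0.1
gripper_force: 0.0
```

```bash
python3 - <<'E'
from h import *
rel(*press(HR))
t=cam('top');print(t['img'][300:303,441:444].mean((0,1)));cv2.imwrite('pics/t3.png',cv2.resize(t['img'][190:340,330:480],(600,600),interpolation=cv2.INTER_CUBIC)[:,:,::-1])
E
```

```text
at [ 624.7 -167.4  226.9] [3.141e+00 2.000e-03 1.566e+00] F [-0.1  1.1 -0.4] 10.3167
[ 618. -165.  173.] -> 0.01 -0.024 0.181
[ 610. -165.  163.] -> 0.007 -0.049 0.214
[ 604. -166.  152.] -> 0.005 -0.071 0.25
[ 598. -167.  141.] -> 0.003 -0.089 0.287
[ 594. -167.  129.] -> 0.001 -0.103 0.327
[ 591. -167.  117.] -> 0.0 -0.113 0.367
[ 589. -168.  104.] -> -0.001 -0.119 0.408
[ 588. -168.   92.] -> -0.001 -0.122 0.45
[ 588. -168.   88.] -> -0.001 -0.121 0.462
[47.33333333 43.55555556 40.11111111]
```

View pics/t3.png

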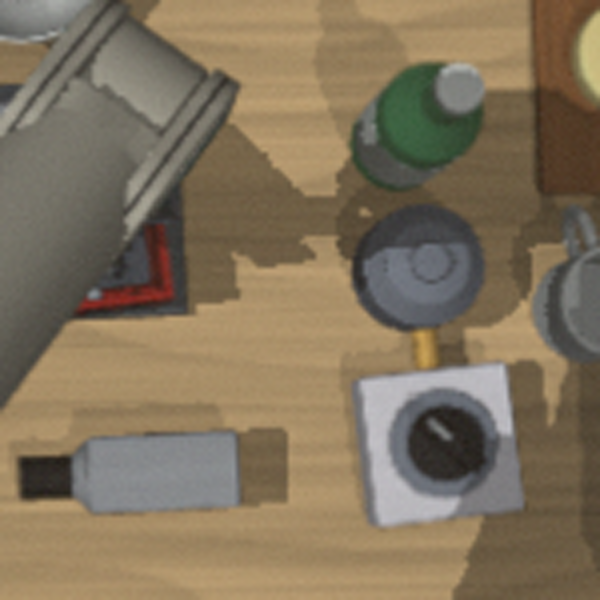

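The tap's index mark at (440,428) now points up-left, about 121° clockwise of where it was, so the gas is off. Next I press the right cover.

Emit:
{"name": "move_arm", "arguments": {
  "rows": "0.01 -0.01 0.09 0 0 0 1;0.01 -0.024 0.181 0 0 0 1;0.007 -0.049 0.214 0 0 0 1;0.005 -0.071 0.25 0 0 0 1;0.003 -0.089 0.287 0 0 0 1;0.001 -0.103 0.327 0 0 0 1;0 -0.113 0.367 0 0 0 1;0 -0.119 0.408 0 0 0 1;0 -0.122 0.43 0 0 0 1;0 -0.122 0.45 0 0 0 1;0 -0.122 0.45 0 0 0 1;0 -0.122 0.45 0 0 0 1"
}}

```text
clock: 11.37
eef_pos: [588.9, -166.3, 91.8]
tool_rot: [3.141, 0.001, 1.568]
force: [0.6, 0.2, -0.6]
width: 0.2
gripper_force: 0.0
```

Emit:
{"name": "move_arm", "arguments": {
  "rows": "0 0 0.01 0 0 0 1;0 0 0.01 0 0 0 1;0 0 0.01 0 0 0 1"
}}

```text
clock: 11.62
eef_pos: [589.2, -166.3, 91.2]
tool_rot: [3.139, 0.0, 1.569]
force: [-4.8, 0.6, 19.0]
width: -0.2
gripper_force: 9.6
```

Emit:
{"name": "move_arm", "arguments": {
  "rows": "0 0 0.006 0 0 0 1;0 0 0.006 0 0 0 1;0 0 -0.1 0 0 0 1;0 0 -0.3 0 0 0 1;0 0 -0.5 0 0 0 1;0 0 -0.6 0 0 0 1;0 0 -0.6 0 0 0 1;0 0 -0.6 0 0 0 1;0 0 -0.6 0 0 0 1"
}}

```text
clock: 12.37
eef_pos: [589.8, -165.5, 270.1]
tool_rot: [3.138, 0.0, 1.57]
force: [-0.1, -0.2, -0.0]
width: -0.3
gripper_force: 0.0
```

```bash
python3 - <<'E'
from h import *
plan(([620,20,270],down(1.57)),([624,150.6,225],None))
E
```

```text
at [ 589.8 -165.5  270.1] [3.138 0.    1.57 ] w -0.3 F [-0.1 -0.2 -0. ] t 12.3667 q [-0.17  0.63  0.68  1.61 -0.44  1.05  0.63]
[620.  20. 270.] -> 0.618 0.100 0.001 0.003 0.000 -0.000 rows 5
[624.  150.6 225. ] -> 0.435 0.013 0.150 0.000 0.000 0.000 rows 4
```

Emit:
{"name": "move_arm", "arguments": {
  "rows": "0.4 0.1 0 0.003 0 0 1;0.618 0.1 0 0.003 0 0 1;0.618 0.1 0 0.003 0 0 1;0.618 0.1 0 0.003 0 0 1;0.618 0.1 0 0.003 0 0 1;0.618 0.1 0 0.003 0 0 1;0.618 0.1 0 0.003 0 0 1;0.618 0.1 0 0.003 0 0 1"
}}

```text
clock: 13.03
eef_pos: [618.2, 19.1, 267.1]
tool_rot: [-3.135, 0.001, 1.569]
force: [-0.2, -0.8, 0.2]
width: -0.2
gripper_force: 0.0
```

Emit:
{"name": "move_arm", "arguments": {
  "rows": "0.435 0.013 0.15 0 0 0 1;0.435 0.013 0.15 0 0 0 1;0.435 0.013 0.15 0 0 0 1;0.435 0.013 0.15 0 0 0 1;0.435 0.013 0.15 0 0 0 1;0.435 0.013 0.15 0 0 0 1;0.435 0.013 0.15 0 0 0 1"
}}

```text
clock: 13.62
eef_pos: [623.3, 147.2, 223.7]
tool_rot: [-3.137, 0.002, 1.566]
force: [-0.0, -0.6, 0.1]
width: 0.0
gripper_force: 0.0
```

```bash
python3 - <<'E'
from h import *
rel(*press(HL))
s=cam('side');cv2.imwrite('pics/s4.png',cv2.resize(s['img'][110:310,240:440],(600,600),interpolation=cv2.INTER_CUBIC)[:,:,::-1])
E
```

```text
at [623.3 147.2 223.7] [-3.137e+00  2.000e-03  1.566e+00] F [-0.  -0.6  0.1] 13.6167
[616. 151. 173.] -> 0.012 -0.023 0.171
[609. 151. 163.] -> 0.013 -0.048 0.204
[602. 151. 152.] -> 0.013 -0.07 0.24
[597. 151. 141.] -> 0.013 -0.088 0.277
[592. 151. 129.] -> 0.013 -0.102 0.316
[589. 151. 117.] -> 0.013 -0.112 0.357
[587. 151. 104.] -> 0.014 -0.118 0.398
[587. 151.  92.] -> 0.014 -0.12 0.44
[587. 151.  88.] -> 0.014 -0.12 0.452
```

View pics/s4.png

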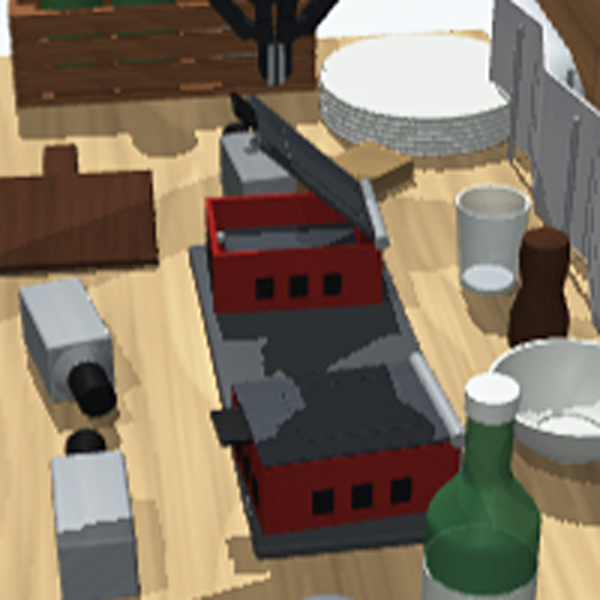

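The near cover (at (340,420)) lies flat and shut. The far cover is still open under the gripper, so I press it next.

Emit:
{"name": "move_arm", "arguments": {
  "rows": "0.012 -0.01 0.09 0 0 0 1;0.012 -0.023 0.171 0 0 0 1;0.013 -0.048 0.204 0 0 0 1;0.013 -0.07 0.24 0 0 0 1;0.013 -0.088 0.277 0 0 0 1;0.013 -0.102 0.316 0 0 0 1;0.013 -0.112 0.357 0 0 0 1;0.013 -0.118 0.398 0 0 0 1;0.013 -0.12 0.42 0 0 0 1;0.013 -0.12 0.44 0 0 0 1;0.013 -0.12 0.44 0 0 0 1;0.013 -0.12 0.445 0 0 0 1"
}}

```text
clock: 14.67
eef_pos: [586.9, 152.8, 91.2]
tool_rot: [-3.138, 0.0, 1.568]
force: [-6.4, -0.5, 20.2]
width: -0.3
gripper_force: 10.1
```

Emit:
{"name": "move_arm", "arguments": {
  "rows": "0 0 0.007 0 0 0 1;0 0 0.014 0 0 0 1;0 0 0.014 0 0 0 1"
}}

```text
clock: 14.92
eef_pos: [586.9, 152.7, 90.8]
tool_rot: [-3.138, -0.002, 1.567]
force: [-10.9, -0.9, 34.5]
width: -0.5
gripper_force: 17.4
```

Emit:
{"name": "move_arm", "arguments": {
  "rows": "0 0 -0.1 0 0 0 1;0 0 -0.3 0 0 0 1;0 0 -0.5 0 0 0 1;0 0 -0.7 0 0 0 1;0 0 -0.8 0 0 0 1;0 0 -0.8 0 0 0 1;0 0 -0.8 0 0 0 1;0 0 -0.8 0 0 0 1;0 0 -0.8 0 0 0 1"
}}

```text
clock: 15.67
eef_pos: [587.4, 154.2, 325.7]
tool_rot: [-3.137, -0.001, 1.569]
force: [-1.5, -0.0, -0.1]
width: 0.1
gripper_force: 0.0
```

```bash
python3 - <<'E'
from h import *
st=read_state();print(st['eef_pos'],st['tool_rot'],st['qpos'].round(2))
t=cam('top');s=cam('side')
o=np.zeros((600,800,3),np.uint8)
o[:400]=cv2.resize(t['img'][190:360,130:470],(800,400),interpolation=cv2.INTER_CUBIC)
o[400:,:240]=cv2.resize(s['img'][130:300,210:410],(240,200),interpolation=cv2.INTER_CUBIC)
cv2.imwrite('pics/c5.png',o[:,:,::-1])
E
```

```text
[587.37027002 154.20377725 325.71286247] [-3.13718285e+00 -5.13489254e-04  1.56882160e+00] [-0.74  0.59  0.75  1.54 -0.42  1.18  0.09]
```

View pics/c5.png

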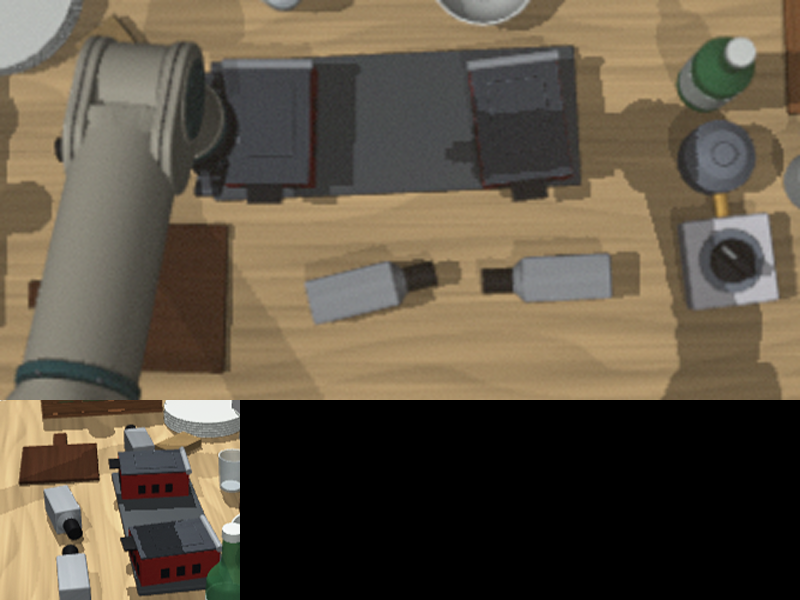

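```bash
cat >> h.py <<'E'
A=np.radians(38.)
def frame(y,z): return Ro.from_matrix(np.c_[np.cross(y,z),y,z])
def hv(deg): return np.array([np.cos(np.radians(deg)),np.sin(np.radians(deg)),0.])
Z=np.array([0,0,1.])
def pick(o,adeg,eps,h=35.,back=0.,al=A):
    a=hv(adeg);z=-np.cos(al)*Z-np.sin(al)*a;R=frame(eps*np.cross(Z,a),z)
    return np.array([o[0],o[1],h])+(5-back)*z,R
def place(o,hdeg,eps,dz=0.,al=A,back=0.):
    """o board slot xy; grasp 80 above base"""
    h=hv(hdeg);z=np.cos(al)*h-np.sin(al)*Z;R=frame(eps*np.cross(Z,h),z)
    return np.array([o[0],o[1],90.+dz])+(5-back)*z,R
E
python3 - <<'E'
from h import *
t=cam('top')
f=lambda x,y:(130+x*.425-.4,190+y*.425-.4)
b=onz(t,[f(82,222),f(231,224),f(227,372),f(80,369)],10);print(b.round(1),b.mean(0))
c=np.array([424,297.])
p,R=place(c-60*hv(30)[:2],30,1,60)
p2,R2=place(c-60*hv(30)[:2],30,1,0)
print(R.as_matrix().round(2))
plan(([470,230,330],None),(p,R),(p2,None))
o=np.array([428.2,47.8])+25*hv(-76.5)[:2];print(o)
E
```

```text
[[520.4 400.   10. ]
 [516.4 205.2  10. ]
 [328.7 210.3  10. ]
 [332.1 401.3  10. ]] [424.42105094 304.1721098   10.        ]
[[-0.53 -0.5   0.68]
 [-0.31  0.87  0.39]
 [-0.79 -0.   -0.62]]
at [586.6 154.4 324.1] [-3.134e+00  1.000e-03  1.569e+00] w 0.2 F [-0.6 -0.1 -0. ] t 15.8167 q [-0.74  0.59  0.75  1.55 -0.42  1.18  0.09]
[470. 230. 330.] -> 0.251 -0.389 -0.017 0.000 0.000 0.000 rows 4
[375.5 269.  146.9] -> 0.130 -0.311 0.613 -0.602 -0.349 -1.226 rows 18
[375.5 269.   86.9] -> 0.158 0.000 0.123 0.000 0.000 0.000 rows 2
[434.0361341   23.49075199]
```

```bash
cat >> h.py <<'E'
def mid(R1,R2,f=.5): return R1*Ro.from_rotvec((R1.inv()*R2).as_rotvec()*f)
def now(): return Ro.from_euler('xyz',read_state()['tool_rot'])
C=np.array([424,301.])
E
python3 - <<'E'
from h import *
p,R=place(C-60*hv(30)[:2],30,1,120)
plan(([440,250,330],mid(now(),R)),(p,R),(p-[0,0,118],None))
E
```

```text
at [586.6 154.4 324.1] [-3.134e+00  1.000e-03  1.569e+00] w 0.2 F [-0.6 -0.1 -0. ] t 15.8167 q [-0.74  0.59  0.75  1.55 -0.42  1.18  0.09]
[440. 250. 330.] -> 0.318 -0.489 -0.016 -0.301 -0.175 -0.613 rows 9
[375.5 273.  206.9] -> 0.370 -0.146 0.249 -0.301 -0.175 -0.613 rows 9
[375.5 273.   88.9] -> 0.310 0.000 0.242 0.000 0.000 0.000 rows 3
```

Emit:
{"name": "move_arm", "arguments": {
  "rows": "0.318 -0.489 -0.016 -0.301 -0.175 -0.613 -1;0.318 -0.489 -0.016 -0.301 -0.175 -0.613 -1;0.318 -0.489 -0.016 -0.301 -0.175 -0.613 -1;0.318 -0.489 -0.016 -0.301 -0.175 -0.613 -1;0.318 -0.489 -0.016 -0.301 -0.175 -0.613 -1;0.318 -0.489 -0.016 -0.301 -0.175 -0.613 -1;0.318 -0.489 -0.016 -0.301 -0.175 -0.613 -1;0.318 -0.489 -0.016 -0.301 -0.175 -0.613 -1;0.318 -0.489 -0.016 -0.301 -0.175 -0.613 -1;0.318 -0.489 -0.016 -0.301 -0.175 -0.613 -1;0.318 -0.489 -0.016 -0.301 -0.175 -0.613 -1;0.318 -0.489 -0.016 -0.301 -0.175 -0.613 -1"
}}

```text
clock: 16.82
eef_pos: [441.3, 250.5, 331.5]
tool_rot: [2.85, 0.437, 2.488]
force: [-0.1, 0.3, 0.1]
width: 85.4
gripper_force: 0.0
```

Emit:
{"name": "move_arm", "arguments": {
  "rows": "0.37 -0.146 0.249 -0.301 -0.175 -0.613 -1;0.37 -0.146 0.249 -0.301 -0.175 -0.613 -1;0.37 -0.146 0.249 -0.301 -0.175 -0.613 -1;0.37 -0.146 0.249 -0.301 -0.175 -0.613 -1;0.37 -0.146 0.249 -0.301 -0.175 -0.613 -1;0.37 -0.146 0.249 -0.301 -0.175 -0.613 -1;0.37 -0.146 0.249 -0.301 -0.175 -0.613 -1;0.37 -0.146 0.249 -0.301 -0.175 -0.613 -1;0.37 -0.146 0.249 -0.301 -0.175 -0.613 -1;0.37 -0.146 0.249 -0.301 -0.175 -0.613 -1;0.37 -0.146 0.249 -0.301 -0.175 -0.613 -1;0.37 -0.146 0.249 -0.301 -0.175 -0.613 -1"
}}

```text
clock: 17.82
eef_pos: [385.1, 259.6, 202.3]
tool_rot: [3.114, 0.69, 2.974]
force: [-1.3, 0.3, -1.1]
width: 85.1
gripper_force: 0.0
```

```bash
python3 - <<'E'
from h import *
p,R=place(C-60*hv(30)[:2],30,1,120)
p2,R2=place(C,30,1,30)
plan((p,R),(p2,R2))
E
```

```text
at [385.1 259.6 202.3] [3.114 0.69  2.974] w 85.1 F [-1.3  0.3 -1.1] t 17.8167 q [-0.81  0.49 -0.41  2.45  1.59  0.85 -1.23]
[375.5 273.  206.9] -> 0.020 0.039 -0.036 -0.299 -0.129 -0.309 rows 6
[427.4 303.  116.9] -> 0.113 0.000 0.342 0.000 0.000 0.000 rows 3
```

```bash
cat > kin.py <<'E'
import numpy as np, itertools
from scipy.spatial.transform import Rotation as Ro
from scipy.optimize import least_squares
D=[([-1.25679143,.62926453,.03846137,1.51825005,-.02699819,.99631463,-.02000141],[240.76,603.19,244.48],[-3.14,0,2.7618]),
([.6,.68,.15,1.67,-.13,.8,2.12],[464,-418.9,171.3],[3.141,.001,2.88]),
([.45,.85,.42,1.73,-.51,.68,1.35],[462.3,-421.8,78.5],[3.14,.001,1.779]),
([.31,.92,.68,1.73,-.79,.79,.57],[462.8,-421.9,78.6],[3.139,0,.766]),
([-.17,.63,.68,1.61,-.44,1.05,.63],[589.8,-165.5,270.1],[3.138,0,1.57]),
([-.74,.59,.75,1.55,-.42,1.18,.09],[586.6,154.4,324.1],[-3.134,.001,1.569]),
([-.81,.49,-.41,2.45,1.59,.85,-1.23],[385.1,259.6,202.3],[3.114,.69,2.974])]
def fk(q,s,L,c0=0):
    R=Ro.identity();p=np.zeros(3)
    for i in range(7):
        R=R*Ro.from_rotvec(np.array([0,0,1.] if i%2==0 else [0,1.,0])*s[i]*q[i]) if not(i==0 and c0) else R*Ro.from_rotvec([0,0,s[0]*q[0]+c0])
        p=p+R.apply(L[i])
    return p,R
def unpack(x):  # x: link vectors in xz plane
    L=np.zeros((7,3)); L[0]=[x[0],0,x[1]];L[2]=[x[2],0,x[3]];L[4]=[x[4],0,x[5]];L[5]=[x[6],0,0];L[6]=[0,0,x[7]];return L
if __name__=='__main__':
    for s in itertools.product((-1,1),repeat=4):
        S=[s[0],1,s[1],1,s[2],1,s[3]]
        e=[];
        off=(Ro.from_euler('xyz',D[0][2]).inv()*fk(D[0][0],S,np.zeros((7,3)))[1]).as_euler('zyx')
        for q,p,r in D: e.append((fk(q,S,np.zeros((7,3)))[1].inv()*Ro.from_euler('xyz',r)).as_matrix())
        sp=sum(np.linalg.norm(m-e[0]) for m in e)
        def f(x): return np.concatenate([fk(q,S,unpack(x))[0]-p for q,p,r in D])
        o=least_squares(f,[0,300,0,300,0,300,0,200])
        if sp<2: print(S,round(sp,3),o.x.round(1),np.abs(o.fun).max().round(1),e[0].round(2).tolist())
E
python3 kin.py
```

```text
[-1, 1, -1, 1, -1, 1, -1] 0.062 [-18.  445.3  -6.2 544.5 -18.4 377.6 -29.4 450. ] 24.0 [[0.0, -1.0, -0.0], [1.0, 0.0, 0.0], [-0.0, -0.0, 1.0]]
```

```bash
cat > fit.py <<'E'
from kin import *
S=[-1,1,-1,1,-1,1,-1]
from h import read_state
st=read_state(); D[-1]=(st['qpos'],st['eef_pos'],st['tool_rot'])
w=np.array([1]+[.3]*5+[1.])
def up(x): return x.reshape(7,3)
m=np.ones((7,3));m[0,0]=m[6,0]=m[6,1]=0  # kept ~0
x0=np.array([[0,0,365],[0,0,205],[0,0,190],[0,0,195],[0,0,190],[0,70,110],[0,0,250.]])
best=None
for sx in(1,-1):
  for sy in(1,-1):
    x0=np.array([[0,.03,.365],[0,.035,.205],[-.02,-.03,.19],[-.02,.025,.195],[0,.03,.19],[-.015,.073,.11],[0,0,.25]])*1000*[sx,sy,1]
    def f(x):
        L=up(x);r=np.concatenate([(fk(q,S,L)[0]-p)*k for (q,p,_),k in zip(D,w)])
        return np.r_[r,(x-x0.ravel())*.02]
    o=least_squares(f,x0.ravel());r=np.concatenate([(fk(q,S,up(o.x))[0]-p) for q,p,_ in D])
    r0=np.concatenate([(fk(q,S,x0)[0]-p) for q,p,_ in D])
    print(sx,sy,o.cost.round(2),np.abs(r0).max().round(1),np.abs(r).max().round(1))
    if best is None or o.cost<best[0]: best=(o.cost,o.x)
print(up(best[1]).round(0).tolist());np.save('L.npy',up(best[1]))
E
python3 fit.py
```

```text
1 1 5.73 206.1 3.0
1 -1 5.52 215.9 3.0
-1 1 5.64 211.9 3.1
-1 -1 5.42 242.8 3.1
[[13.0, -4.0, 340.0], [-2.0, -9.0, 281.0], [1.0, 20.0, 266.0], [3.0, -35.0, 191.0], [-13.0, 22.0, 186.0], [6.0, -21.0, 101.0], [-1.0, -0.0, 241.0]]
```

```bash
cat > ik.py <<'E'
from h import *
import kin
S=[-1,1,-1,1,-1,1,-1];L=np.load('L.npy')
F=Ro.from_matrix([[0,-1,0],[1,0,0],[0,0,1.]])
lo=np.array([-3.06,-.37,-1.25,.18,-1.1,.23,-2.94]);hi=np.array([3.06,2.12,1.32,2.47,4.24,1.98,2.94])
def k(q):
    p,R=kin.fk(q,S,L);return p,R*F
def wrist(q):
    M=L.copy();M[6]=0;M[5]=0;return kin.fk(q,S,M)[0]
def ik(p,R,seeds):
    best=None
    for s in seeds:
        f=lambda q:np.r_[(k(q)[0]-p)/100,(R.inv()*k(q)[1]).as_rotvec(),(q-s)*.003]
        o=kin.least_squares(f,np.clip(s,lo+.03,hi-.03),bounds=(lo+.02,hi-.02),max_nfev=60)
        e=np.linalg.norm(o.fun[:6])
        c=e+0.02*np.abs(o.x-seeds[0]).max()
        if best is None or c<best[0]: best=(c,e,o.x)
    return best[1],best[2]
SE=[np.array(v) for v in([-.7,.6,.4,1.6,-.3,1.1,0],[-.7,.6,0,1.6,0,1.1,1.5],[-.7,.6,0,1.6,0,1.1,-1.5],[-.7,.6,-.4,2.,1.4,1.,-1.2])]
E
cat > scan.py <<'E'
from ik import *
fl={'A':((623.9,326.7),96.6,-1),'B':((428.2,47.8),-76.5,1),'C':((443.7,-211.4),92,-1)}
for n,(c,ad,ep) in fl.items():
    o=np.array(c)+25*hv(ad)[:2]
    for al in(0,15,25,38):
        e,q=ik(*pick(o,ad,ep,al=np.radians(al)),SE);print(n,al,round(e,3),q.round(2),'wz',wrist(q).round(0))
for hd in(-30,0,30,60,90):
    for al in(0,25,38):
        for d in((0,0),(60,0)):
            for ep in(1,-1):
                e,q=ik(*place(C+d,hd,ep,al=np.radians(al)),SE)
                if e<.15:print('place',hd,al,d,ep,round(e,3),q.round(2),'w',wrist(q).round(0))
E
python3 scan.py
```

```text
A 0 0.0 [-0.74  1.    0.34  1.46 -0.43  0.75 -0.11] wz [621. 373. 372.]
A 15 0.0 [-0.9   1.1   0.51  1.33 -0.28  0.93 -0.32] wz [607. 459. 355.]
A 25 0.0 [-0.95  1.17  0.54  1.22 -0.14  1.06 -0.46] wz [598. 512. 331.]
A 38 0.0 [-1.    1.28  0.56  1.05 -0.    1.26 -0.59] wz [588. 573. 288.]
B 0 0.0 [ 0.09  0.76 -0.3   2.25  0.94  0.25 -0.82] wz [418.  39. 372.]
B 15 0.0 [ 0.19  0.78 -0.18  2.21 -0.49  0.27  0.77] wz [469. -47. 363.]
B 25 0.0 [ 0.31  0.84 -0.21  2.15 -0.64  0.42  1.01] wz [ 485. -105.  343.]
B 38 0.0 [ 0.6   0.98 -0.48  2.04 -0.36  0.54  0.83] wz [ 499. -167.  307.]
C 0 0.0 [ 0.22  0.77  0.17  2.15 -0.49  0.25  0.86] wz [ 461. -177.  372.]
C 15 0.0 [ 0.15  0.78  0.03  2.22  1.19  0.25 -0.97] wz [424. -83. 356.]
C 25 0.0 [-0.12  0.84  0.25  2.25  1.44  0.25 -1.35] wz [418. -35. 336.]
C 38 0.0 [-0.26  0.94  0.24  2.25  1.53  0.47 -1.61] wz [413.  25. 297.]
place -30 0 (0, 0) 1 0.0 [-1.75  1.5   0.6   1.96  0.97  0.92 -1.46] w [121. 451.  81.]
place -30 0 (0, 0) -1 0.0 [-1.44  1.37  0.16  1.94  1.23  1.37  1.47] w [122. 452.  86.]
place -30 0 (60, 0) 1 0.0 [-1.59  1.47  0
[... 3548 characters left out ...]
1 0.091 [ 0.54  1.34 -0.94  2.15 -1.08  0.25 -1.91] w [478.  -5. 225.]
place 90 25 (0, 0) -1 0.094 [ 0.54  1.34 -0.94  2.15 -1.08  0.25  1.23] w [477.  -5. 226.]
place 90 25 (60, 0) 1 0.012 [ 0.53  1.32 -0.95  2.06 -1.08  0.25 -1.95] w [511.  -4. 233.]
place 90 25 (60, 0) -1 0.015 [ 0.53  1.32 -0.95  2.07 -1.08  0.25  1.19] w [510.  -4. 233.]
place 90 38 (0, 0) 1 0.0 [ 0.57  1.38 -1.23  2.23  1.82  0.28  1.35] w [404.  36. 299.]
place 90 38 (0, 0) -1 0.0 [ 0.57  1.38 -1.23  2.24  1.84  0.28 -1.82] w [401.  36. 299.]
place 90 38 (60, 0) 1 0.0 [ 0.57  1.38 -1.23  2.08  1.29  0.28  1.89] w [468.  43. 307.]
place 90 38 (60, 0) -1 0.0 [ 0.56  1.35 -1.2   2.09  1.28  0.25 -1.24] w [465.  43. 308.]
```

```bash
cat > path.py <<'E'
from ik import *
fl={'A':((623.9,326.7),96.6),'B':((428.2,47.8),-76.5),'C':((443.7,-211.4),92)}
def step(q0,p,R):
    f=lambda q:np.r_[(k(q)[0]-p)/100,(R.inv()*k(q)[1]).as_rotvec(),(q-q0)*.01]
    o=kin.least_squares(f,np.clip(q0,lo+.011,hi-.011),bounds=(lo+.01,hi-.01),max_nfev=30);return np.linalg.norm(o.fun[:6]),o.x
def go(q,p,R,n=12):
    p0,R0=k(q);em=0
    for i in range(1,n+1):
        e,q=step(q,p0+(p-p0)*i/n,mid(R0,R,i/n));em=max(em,e)
    return em,q
def slots(hd):
    r=hv(hd)[:2];t=np.array([-r[1],r[0]]);return C+40*r+50*t,C+40*r-50*t,C-55*r
if __name__=='__main__':
    q0=read_state()['qpos'];al=A
    for n,(c,ad) in fl.items():
        o=np.array(c)+25*hv(ad)[:2]
        for ep in(1,-1):
            p,R=pick(o,ad,ep)
            e1,q1=go(q0,[500,p[1]*.6,350],mid(now(),R));e2,q2=go(q1,p-100*R.apply([0,0,1]),R);e3,q3=go(q2,p,R,4);e4,q4=go(q3,p+[0,0,220],R,6)
            print(n,ep,'pick err',np.round([e1,e2,e3],3),q3.round(2))
            if max(e2,e3)>.1: continue
            for hd in(-60,-45,-30,-10,80,100):
                r=[]
                for s in slots(hd):
                    pp,RR=place(s,hd,ep)
                    e5,q5=go(q4,pp+[0,0,180],RR,24);e6,q6=go(q5,pp,RR,6);r.append((round(max(e4,e5),2),round(e6,2),np.minimum(q6-lo,hi-q6).min().round(2)))
                print('   ',hd,r,q6.round(2))
E
python3 path.py
```

```text
A 1 pick err [0. 0. 0.] [-0.57  1.28 -0.56  1.    0.98  1.59  2.04]
    -60 [(np.float64(0.0), np.float64(0.0), np.float64(0.76)), (np.float64(0.0), np.float64(0.0), np.float64(0.5)), (np.float64(0.0), np.float64(0.0), np.float64(0.75))] [-1.15  1.01 -0.04  1.7   0.76  1.23 -1.23]
    -45 [(np.float64(0.0), np.float64(0.0), np.float64(0.62)), (np.float64(0.0), np.float64(0.0), np.float64(0.35)), (np.float64(0.0), np.float64(0.0), np.float64(0.57))] [-1.18  0.97 -0.11  1.9   1.    1.12 -1.34]
    -30 [(np.float64(0.0), np.float64(0.0), np.float64(0.46)), (np.float64(0.0), np.float64(0.0), np.float64(0.2)), (np.float64(0.0), np.float64(0.0), np.float64(0.35))] [-1.18  0.94 -0.19  2.12  1.3   1.08 -1.51]
    -10 [(np.float64(0.0), np.float64(0.0), np.float64(0.26)), (np.float64(0.0), np.float64(0.0), np.float64(0.02)), (np.float64(0.0), np.float64(0.0), np.float64(0.07))] [-1.1   0.98 -0.35  2.4   1.73  1.22 -1.77]
    80 [(np.float64(0.23), np.float64(0.12), np.float64(0.03)), (np.float64(0.1), np.float64(0.07), np.float64(0.01)), (np.float64(0.11), np.float64(0.16), np.float64(0.02))]
[... 5142 characters left out ...]
)] [-1.93  1.31  1.06  2.15 -0.47  0.31 -2.93]
    -10 [(np.float64(0.1), np.float64(0.18), np.float64(0.01)), (np.float64(0.21), np.float64(0.35), np.float64(0.01)), (np.float64(0.11), np.float64(0.2), np.float64(0.01))] [-1.99  1.39  1.13  2.25 -1.09  0.24 -2.13]
    80 [(np.float64(0.16), np.float64(0.35), np.float64(0.01)), (np.float64(0.1), np.float64(0.07), np.float64(0.01)), (np.float64(0.03), np.float64(0.22), np.float64(0.01))] [ 0.5   1.09 -0.82  2.22 -1.09  0.24  1.02]
    100 [(np.float64(0.0), np.float64(0.09), np.float64(0.01)), (np.float64(0.0), np.float64(0.0), np.float64(0.01)), (np.float64(0.0), np.float64(0.0), np.float64(0.03))] [ 0.58  1.2  -1.    2.12  0.04  0.26  0.11]
```

```bash
cat >> h.py <<'E'
def flasks():
    t=cam('top');hsv=cv2.cvtColor(t['img'],cv2.COLOR_RGB2HSV).astype(int)
    m=(hsv[:,:,1]<60)&(hsv[:,:,2]>110);m[:225]=0;m[345:]=0;m[:,:140]=0;m[:,410:]=0
    n,Lb,s,ce=cv2.connectedComponentsWithStats(m.astype(np.uint8))
    for i in range(1,n):
        if 350<s[i,4]<1300:
            r=cv2.minAreaRect(cv2.findContours((Lb==i).astype(np.uint8),0,1)[0][0]);P=onz(t,cv2.boxPoints(r),56)[:,:2]
            print(ce[i].round(1),'c',onz(t,[r[0]],56)[0,:2].round(1),[(np.linalg.norm(P[j]-P[j-1]).round(1),np.degrees(np.arctan2(*(P[j]-P[j-1])[::-1])).round(1)) for j in(1,2)])
E
python3 - <<'E'
from h import *
flasks()
o=np.array([428.2,47.8])+25*hv(-76.5)[:2];p,R=pick(o,-76.5,1);z=R.apply([0,0,1]);R0=now()
plan(([420,200,330],mid(R0,R,.34)),([460,100,330],mid(R0,R,.67)),(p-120*z,R),(p,R))
E
```

```text
[185. 248.] c [623.9 326.9] [(np.float64(114.0), np.float64(-83.6)), (np.float64(54.6), np.float64(-171.9))]
[369.1 307.9] c [ 443.7 -211.4] [(np.float64(118.3), np.float64(-88.0)), (np.float64(54.9), np.float64(-178.3))]
[278.7 314.1] c [428.3  47.5] [(np.float64(108.4), np.float64(-76.5)), (np.float64(54.6), np.float64(-166.3))]
at [382.2 262.7 200.2] [3.113 0.683 2.982] w 85.6 F [ 0.9  1.5 -2.4] t 17.8667 q [-0.8   0.49 -0.43  2.45  1.59  0.85 -1.23]
[420. 200. 330.] -> -0.395 -0.180 -0.241 0.007 0.251 0.276 rows 5
[460. 100. 330.] -> -0.287 -0.214 0.023 0.007 0.244 0.268 rows 5
[450.6 -45.4 125.6] -> -0.512 -0.429 0.503 0.007 0.244 0.268 rows 7
[433.3  26.5  31.1] -> 0.000 -0.000 0.400 0.000 0.000 0.000 rows 3
```

Emit:
{"name": "move_arm", "arguments": {
  "rows": "-0.395 -0.18 -0.241 0.007 0.251 0.276 -1;-0.395 -0.18 -0.241 0.007 0.251 0.276 -1;-0.395 -0.18 -0.241 0.007 0.251 0.276 -1;-0.395 -0.18 -0.241 0.007 0.251 0.276 -1;-0.395 -0.18 -0.241 0.007 0.251 0.276 -1;-0.395 -0.18 -0.241 0.007 0.251 0.276 -1;-0.395 -0.18 -0.241 0.007 0.251 0.276 -1;-0.395 -0.18 -0.241 0.007 0.251 0.276 -1;-0.395 -0.18 -0.241 0.007 0.251 0.276 -1;-0.395 -0.18 -0.241 0.007 0.251 0.276 -1"
}}

```text
clock: 18.7
eef_pos: [422.5, 194.8, 333.0]
tool_rot: [2.928, 0.241, 2.546]
force: [-0.7, 0.1, -0.8]
width: 85.2
gripper_force: 0.0
```

Emit:
{"name": "move_arm", "arguments": {
  "rows": "-0.287 -0.214 0.023 0.007 0.244 0.268 -1;-0.287 -0.214 0.023 0.007 0.244 0.268 -1;-0.287 -0.214 0.023 0.007 0.244 0.268 -1;-0.287 -0.214 0.023 0.007 0.244 0.268 -1;-0.287 -0.214 0.023 0.007 0.244 0.268 -1;-0.287 -0.214 0.023 0.007 0.244 0.268 -1;-0.287 -0.214 0.023 0.007 0.244 0.268 -1;-0.287 -0.214 0.023 0.007 0.244 0.268 -1;-0.287 -0.214 0.023 0.007 0.244 0.268 -1;-0.287 -0.214 0.023 0.007 0.244 0.268 -1"
}}

```text
clock: 19.53
eef_pos: [459.3, 97.7, 333.4]
tool_rot: [2.939, -0.225, 2.226]
force: [0.0, 1.1, -0.4]
width: 85.3
gripper_force: 0.0
```

```bash
python3 - <<'E'
from h import *
o=np.array([428.2,47.8])+25*hv(-76.5)[:2];p,R=pick(o,-76.5,1);z=R.apply([0,0,1]);R0=now()
plan((p-180*z,mid(R0,R,.5)),(p-120*z,R),(p,R))
E
```

```text
at [459.3  97.7 333.4] [ 2.939 -0.225  2.226] w 85.3 F [ 0.   1.1 -0.4] t 19.5333 q [ 0.25  0.27 -0.39  1.93 -0.25  0.91  0.65]
[459.2 -81.3 172.9] -> -0.580 -0.441 0.334 0.005 0.124 0.135 rows 6
[450.6 -45.4 125.6] -> 0.039 0.003 0.196 0.005 0.124 0.135 rows 3
[433.3  26.5  31.1] -> 0.000 -0.000 0.400 0.000 0.000 0.000 rows 3
```

Emit:
{"name": "move_arm", "arguments": {
  "rows": "-0.58 -0.441 0.334 0.005 0.124 0.135 -1;-0.58 -0.441 0.334 0.005 0.124 0.135 -1;-0.58 -0.441 0.334 0.005 0.124 0.135 -1;-0.58 -0.441 0.334 0.005 0.124 0.135 -1;-0.58 -0.441 0.334 0.005 0.124 0.135 -1;-0.58 -0.441 0.334 0.005 0.124 0.135 -1;-0.58 -0.441 0.334 0.005 0.124 0.135 -1;-0.58 -0.441 0.334 0.005 0.124 0.135 -1;-0.58 -0.441 0.334 0.005 0.124 0.135 -1;-0.58 -0.441 0.334 0.005 0.124 0.135 -1"
}}

```text
clock: 20.37
eef_pos: [459.6, -81.1, 173.7]
tool_rot: [3.008, -0.454, 2.039]
force: [-0.8, -0.6, 0.2]
width: 85.4
gripper_force: 0.0
```

Emit:
{"name": "move_arm", "arguments": {
  "rows": "0.039 0.003 0.196 0.005 0.124 0.135 -1;0.039 0.003 0.196 0.005 0.124 0.135 -1;0.039 0.003 0.196 0.005 0.124 0.135 -1;0.039 0.003 0.196 0.005 0.124 0.135 -1;0.039 0.003 0.196 0.005 0.124 0.135 -1;0.039 0.003 0.196 0.005 0.124 0.135 -1;0.039 0.003 0.196 0.005 0.124 0.135 -1;0.039 0.003 0.196 0.005 0.124 0.135 -1"
}}

```text
clock: 21.03
eef_pos: [451.2, -46.8, 126.6]
tool_rot: [3.14, -0.662, 1.803]
force: [-0.2, 0.3, 0.4]
width: 85.4
gripper_force: 0.0
```

```bash
python3 - <<'E'
from h import *
o=np.array([428.2,47.8])+25*hv(-76.5)[:2];p,R=pick(o,-76.5,1);z=R.apply([0,0,1])
plan((p,R))
s=cam('side');cv2.imwrite('pics/s6.png',cv2.resize(s['img'][150:310,180:380],(750,600),interpolation=cv2.INTER_CUBIC)[:,:,::-1])
E
```

```text
at [451.2 -46.8 126.6] [ 3.14  -0.662  1.803] w 85.4 F [-0.2  0.3  0.4] t 21.0333 q [ 0.61  0.79 -0.3   1.91 -0.43  0.89  0.92]
[433.3  26.5  31.1] -> 0.003 -0.002 0.406 0.002 0.001 -0.002 rows 3
```

View pics/s6.png

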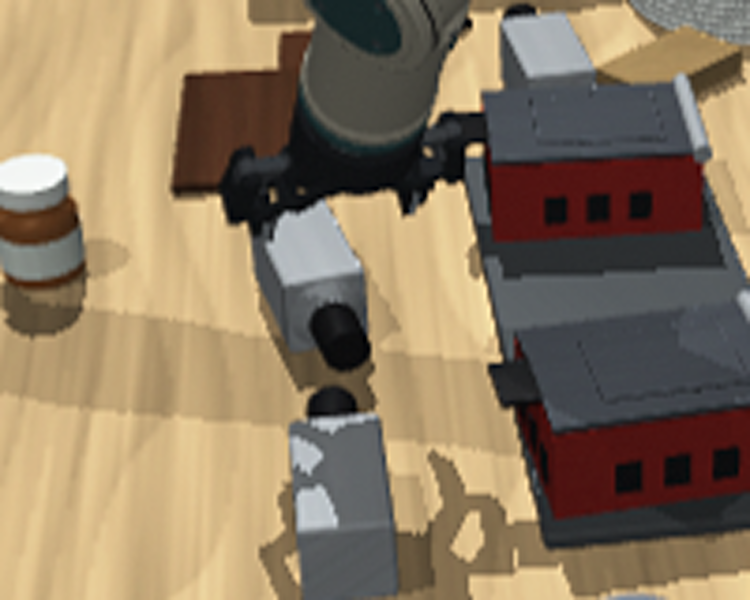

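The side crop shows the tilted gripper, jaws open, above flask B (cap at (340,335)) and clear of both warmers.

Emit:
{"name": "move_arm", "arguments": {
  "rows": "0.003 -0.002 0.12 0 0 0 -1;0.003 -0.002 0.23 0 0 0 -1;0.003 -0.002 0.33 0 0 0 -1;0.003 -0.002 0.406 0 0 0 -1;0.003 -0.002 0.406 0 0 0 -1;0.003 -0.002 0.406 0 0 0 -1;0.003 -0.002 0.406 0 0 0 1;0.003 -0.002 0.406 0 0 0 1;0.003 -0.002 0.406 0 0 0 1;0.003 -0.002 0.406 0 0 0 1;0.003 -0.002 0.406 0 0 0 1;0.003 -0.002 0.406 0 0 0 1"
}}

```text
clock: 22.08
eef_pos: [434.1, 25.4, 31.0]
tool_rot: [3.14, -0.661, 1.801]
force: [0.3, -4.2, 7.9]
width: 55.7
gripper_force: 38.0
```

```bash
cat > pl.py <<'E'
from h import *
import sys
from path import slots
def toplace(i,hd=-45,n=3,zc=330.):
    pp,RR=place(slots(hd)[i],hd,1,2);R0=now();p0=read_state()['eef_pos']
    up=p0+[0,0,zc-p0[2]]
    top=pp+[0,0,190]
    W=[(up,None)]+[(up+(top-up)*j/n,mid(R0,RR,j/n)) for j in range(1,n+1)]+[(pp,None)]
    plan(*W)
E
python3 - <<'E'
from pl import *
toplace(1)
E
```

```text
at [434.1  25.4  31. ] [ 3.14  -0.661  1.801] w 55.7 F [ 0.3 -4.2  7.9] t 22.0833 q [ 0.54  0.95 -0.37  2.04 -0.51  0.58  0.98]
[434.1  25.4 330. ] -> 0.612 0.001 -0.787 0.000 0.000 0.000 rows 8
[429.3  95.1 313. ] -> 0.147 0.037 0.186 -0.016 -0.323 -0.130 rows 5
[424.5 164.8 295.9] -> 0.209 0.071 0.095 -0.016 -0.323 -0.130 rows 5
[419.7 234.6 278.9] -> 0.211 0.114 -0.012 -0.016 -0.323 -0.130 rows 5
[419.7 234.6  88.9] -> 0.499 0.000 0.390 0.000 0.000 0.000 rows 5
```

Emit:
{"name": "move_arm", "arguments": {
  "rows": "0 0 0 0 0 0 1;0.06 0 -0.08 0 0 0 1;0.14 0 -0.18 0 0 0 1;0.24 0 -0.31 0 0 0 1;0.34 0 -0.44 0 0 0 1;0.44 0 -0.57 0 0 0 1;0.54 0 -0.7 0 0 0 1;0.612 0 -0.787 0 0 0 1;0.612 0 -0.787 0 0 0 1;0.612 0 -0.787 0 0 0 1"
}}

```text
clock: 22.92
eef_pos: [435.1, 25.7, 333.5]
tool_rot: [3.132, -0.657, 1.807]
force: [0.8, 0.0, -3.7]
width: 55.6
gripper_force: 55.2
```

Emit:
{"name": "move_arm", "arguments": {
  "rows": "0.05 0.012 0.06 -0.005 -0.07 -0.03 1;0.1 0.025 0.12 -0.01 -0.14 -0.06 1;0.147 0.037 0.186 -0.016 -0.21 -0.09 1;0.147 0.037 0.186 -0.016 -0.27 -0.11 1;0.147 0.037 0.186 -0.016 -0.323 -0.13 1;0.147 0.037 0.186 -0.016 -0.323 -0.13 1;0.147 0.037 0.186 -0.016 -0.323 -0.13 1;0.147 0.037 0.186 -0.016 -0.323 -0.13 1"
}}

```text
clock: 23.58
eef_pos: [427.8, 94.8, 311.5]
tool_rot: [3.041, -0.147, 1.99]
force: [0.9, 0.2, -3.9]
width: 55.4
gripper_force: 57.1
```

Emit:
{"name": "move_arm", "arguments": {
  "rows": "0.05 0.012 0.03 -0.005 -0.07 -0.03 1;0.1 0.03 0.06 -0.01 -0.14 -0.06 1;0.15 0.05 0.08 -0.016 -0.21 -0.09 1;0.209 0.071 0.095 -0.016 -0.27 -0.11 1;0.209 0.071 0.095 -0.016 -0.323 -0.13 1;0.209 0.071 0.095 -0.016 -0.323 -0.13 1;0.209 0.071 0.095 -0.016 -0.323 -0.13 1"
}}

```text
clock: 24.17
eef_pos: [422.1, 167.1, 293.8]
tool_rot: [3.036, 0.38, 2.146]
force: [0.6, -1.5, -3.8]
width: 55.2
gripper_force: 57.8
```

```bash
python3 - <<'E'
from pl import *
pp,RR=place(slots(-45)[1],-45,1,2);plan((pp+[0,0,190],RR),(pp,None))
E
```

```text
at [422.1 167.1 293.8] [3.036 0.38  2.146] w 55.2 F [ 0.6 -1.5 -3.8] t 24.1667 q [-0.51  0.27 -0.27  2.1   0.63  0.85 -0.62]
[419.7 234.6 278.9] -> 0.198 0.118 -0.013 -0.016 -0.328 -0.126 rows 5
[419.7 234.6  88.9] -> 0.499 0.000 0.390 0.000 0.000 0.000 rows 5
```

Emit:
{"name": "move_arm", "arguments": {
  "rows": "0.05 0.03 -0.003 -0.004 -0.07 -0.03 1;0.1 0.06 -0.006 -0.008 -0.14 -0.06 1;0.15 0.09 -0.01 -0.012 -0.21 -0.09 1;0.198 0.118 -0.013 -0.016 -0.27 -0.11 1;0.198 0.118 -0.013 -0.016 -0.328 -0.126 1;0.198 0.118 -0.013 -0.016 -0.328 -0.126 1;0.198 0.118 -0.013 -0.016 -0.328 -0.126 1;0.198 0.118 -0.013 -0.016 -0.328 -0.126 1"
}}

```text
clock: 24.83
eef_pos: [422.3, 230.5, 280.7]
tool_rot: [3.137, 0.909, 2.343]
force: [0.9, 0.3, -4.1]
width: 55.6
gripper_force: 57.4
```

```bash
python3 - <<'E'
from pl import *
pp,RR=place(slots(-45)[1],-45,1,0);plan((pp+[0,0,40],RR),(pp+[0,0,6],RR),(pp,None))
s=cam('side');t=cam('top')
o=np.zeros((600,800,3),np.uint8)
o[:,:500]=cv2.resize(s['img'][60:240,200:350],(500,600),interpolation=cv2.INTER_CUBIC);o[:400,500:]=cv2.resize(t['img'][240:380,140:245],(300,400))
cv2.imwrite('pics/s7.png',o[:,:,::-1])
E
```

```text
at [422.3 230.5 280.7] [3.137 0.909 2.343] w 55.6 F [ 0.9  0.3 -4.1] t 24.8333 q [-0.96  0.54 -0.22  2.07  1.    1.26 -1.09]
[419.7 234.6 126.9] -> 0.414 0.002 0.303 -0.004 0.001 -0.005 rows 4
[419.7 234.6  92.9] -> 0.089 0.000 0.070 0.000 0.000 0.000 rows 1
[419.7 234.6  86.9] -> 0.016 0.000 0.012 0.000 0.000 0.000 rows 1
```

View pics/s7.png

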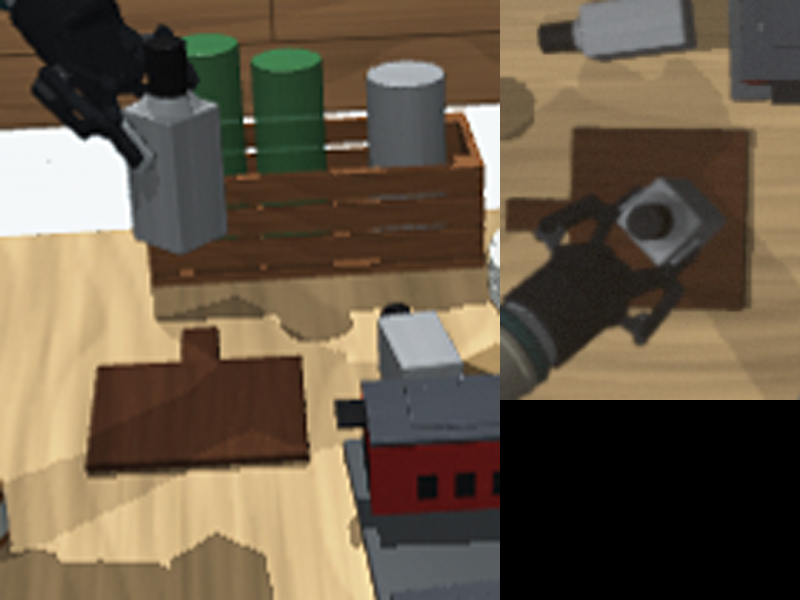

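The flask hangs upright, cap up, above the board (top inset: cap at (655,218)). Next I lower it.

Emit:
{"name": "move_arm", "arguments": {
  "rows": "0.1 0 0.07 -0.004 0 -0.005 1;0.2 0.002 0.145 -0.004 0 -0.005 1;0.3 0.002 0.22 -0.004 0 -0.005 1;0.414 0.002 0.303 -0.004 0 -0.005 1;0.46 0.002 0.34 -0.004 0 -0.005 1;0.49 0.002 0.36 -0.004 0 -0.005 1;0.49 0.002 0.36 -0.004 0 -0.005 1;0.49 0.002 0.36 -0.004 0 -0.005 1;0.49 0.002 0.36 -0.004 0 -0.005 1"
}}

```text
clock: 25.68
eef_pos: [419.5, 238.0, 100.0]
tool_rot: [3.134, 0.91, 2.356]
force: [-0.4, -0.3, -3.1]
width: 55.3
gripper_force: 57.3
```

Emit:
{"name": "move_arm", "arguments": {
  "rows": "0.005 0 0.004 0 0 0 1;0.011 0 0.008 0 0 0 1;0.011 0 0.008 0 0 0 1;0.011 0 0.008 0 0 0 1"
}}

```text
clock: 26.02
eef_pos: [418.6, 238.2, 94.6]
tool_rot: [3.138, 0.91, 2.361]
force: [0.1, 0.4, -4.5]
width: 55.3
gripper_force: 57.3
```

Emit:
{"name": "move_arm", "arguments": {
  "rows": "0.005 0 0.004 0 0 0 1;0.011 0 0.008 0 0 0 1;0.011 0 0.008 0 0 0 1;0.011 0 0.008 0 0 0 1"
}}

```text
clock: 26.35
eef_pos: [418.4, 238.0, 89.9]
tool_rot: [3.14, 0.91, 2.362]
force: [-0.6, -0.5, -4.1]
width: 55.5
gripper_force: 57.3
```

Emit:
{"name": "move_arm", "arguments": {
  "rows": "0.004 0 0.003 0 0 0 1;0.008 0 0.006 0 0 0 1;0.008 0 0.006 0 0 0 1;0.008 0 0.006 0 0 0 1"
}}

```text
clock: 26.68
eef_pos: [418.4, 238.1, 87.0]
tool_rot: [3.14, 0.91, 2.362]
force: [0.4, -0.4, -3.6]
width: 55.6
gripper_force: 57.4
```

Emit:
{"name": "move_arm", "arguments": {
  "rows": "0.004 0 0.003 0 0 0 1;0.008 0 0.006 0 0 0 1;0.008 0 0.006 0 0 0 1;0.008 0 0.006 0 0 0 1"
}}

```text
clock: 27.02
eef_pos: [418.4, 237.9, 86.6]
tool_rot: [3.137, 0.915, 2.36]
force: [-6.8, 3.3, 14.1]
width: 55.7
gripper_force: 59.7
```

Emit:
{"name": "move_arm", "arguments": {
  "rows": "0.003 0 0.002 0 0 0 1;0.005 0 0.004 0 0 0 1;0.005 0 0.004 0 0 0 1;0.005 0 0.004 0 0 0 1"
}}

```text
clock: 27.35
eef_pos: [418.5, 237.9, 86.6]
tool_rot: [3.135, 0.918, 2.358]
force: [-12.8, 6.4, 27.0]
width: 55.3
gripper_force: 61.2
```

Emit:
{"name": "move_arm", "arguments": {
  "rows": "-0.009 0 -0.007 0 0 0 1;-0.009 0 -0.007 0 0 0 1;-0.009 0 -0.007 0 0 0 -0.6;-0.009 0 -0.007 0 0 0 -0.6;-0.009 0 -0.007 0 0 0 -0.6;-0.009 0 -0.007 0 0 0 -0.6;-0.009 0 -0.007 0 0 0 -0.6;-0.009 0 -0.1 0 0 0 -0.6;-0.009 0 -0.2 0 0 0 -0.6;-0.009 0 -0.3 0 0 0 -0.6;-0.009 0 -0.4 0 0 0 -0.6;-0.009 0 -0.4 0 0 0 -0.6"
}}

```text
clock: 28.35
eef_pos: [349.4, 308.8, 159.3]
tool_rot: [3.132, 0.904, 2.361]
force: [-0.6, 1.1, -0.4]
width: 68.3
gripper_force: 0.0
```

```bash
cat >> pl.py <<'E'
def topick(c,ad,zc=330.,n=3,al=A):
    o=np.array(c)+25*hv(ad)[:2];p,R=pick(o,ad,1,al=al);z=R.apply([0,0,1]);R0=now();p0=read_state()['eef_pos']
    up=np.r_[p0[:2],max(zc,p0[2])];hi_=p-120*z+[0,0,100]
    plan((up,None),*[(up+(hi_-up)*j/n,mid(R0,R,j/n)) for j in range(1,n+1)],(p-120*z,None),(p,None))
E
python3 - <<'E'
from pl import *
flasks()
topick((443.7,-215.),92)
E
```

```text
[184.9 248. ] c [623.9 326.9] [(np.float64(114.0), np.float64(-83.5)), (np.float64(54.5), np.float64(-171.8))]
[369.1 307.9] c [ 443.3 -211.5] [(np.float64(119.0), np.float64(-88.5)), (np.float64(54.9), np.float64(-178.8))]
at [350.9 306.4 158.5] [3.134 0.907 2.361] w 68.2 F [ 0.3 -0.1 -0.6] t 28.4 q [-1.14  0.8  -0.26  2.03  0.98  1.23 -1.37]
[350.9 306.4 330. ] -> -0.450 0.003 -0.352 0.000 0.000 0.000 rows 5
[380.7 164.5 295.2] -> -0.157 -0.269 0.387 -0.064 0.152 -0.529 rows 7
[410.5  22.6 260.4] -> 0.032 -0.364 0.337 -0.064 0.152 -0.529 rows 7
[ 440.4 -119.3  225.6] -> 0.233 -0.282 0.336 -0.064 0.152 -0.529 rows 7
[ 440.4 -119.3  125.6] -> -0.205 0.000 0.263 0.000 0.000 0.000 rows 3
[ 442.9 -193.1   31.1] -> 0.000 -0.000 0.400 0.000 0.000 0.000 rows 3
```

```bash
python3 - <<'E'
from pl import *
o=np.array((443.7,-215.))+25*hv(92)[:2];p,R=pick(o,92,1);z=R.apply([0,0,1]);R0=now()
plan(([365,300,330],mid(R0,R,.05)),([450,165,330],mid(R0,R,.35)),([490,20,310],mid(R0,R,.68)),(p-120*z+[0,0,100],R),(p-120*z,None),(p,None))
from path import go
q=read_state()['qpos']
for P,f in(([365,300,330],.05),([450,165,330],.35),([490,20,310],.68),(p-120*z+[0,0,100],1),(p,1)):
    e,q=go(q,np.array(P),mid(R0,R,f));print(round(e,3),q.round(2))
E
```

```text
at [350.9 306.4 158.5] [3.134 0.907 2.361] w 68.2 F [ 0.3 -0.1 -0.6] t 28.4 q [-1.14  0.8  -0.26  2.03  0.98  1.23 -1.37]
[365. 300. 330.] -> -0.480 0.020 -0.314 -0.010 0.023 -0.079 rows 5
[450. 165. 330.] -> -0.315 -0.169 0.393 -0.058 0.137 -0.476 rows 7
[490.  20. 310.] -> -0.005 -0.396 0.315 -0.064 0.150 -0.524 rows 7
[ 440.4 -119.3  225.6] -> 0.374 -0.009 0.426 -0.062 0.146 -0.508 rows 7
[ 440.4 -119.3  125.6] -> -0.205 0.000 0.263 0.000 0.000 0.000 rows 3
[ 442.9 -193.1   31.1] -> -0.000 -0.000 0.400 0.000 0.000 0.000 rows 3
0.0 [-1.04  0.5  -0.33  1.94  0.87  1.42 -0.91]
0.0 [-0.53  0.32 -0.41  2.05  0.88  1.11  0.2 ]
0.0 [-0.1   0.36 -0.47  1.98  0.78  1.08  1.42]
0.0 [ 0.07  0.53 -0.47  2.15  1.01  1.09  2.04]
0.0 [ 0.12  0.94 -0.31  2.23  1.55  0.91  1.55]
```

Emit:
{"name": "move_arm", "arguments": {
  "rows": "-0.48 0.02 -0.314 -0.01 0.023 -0.079 -1;-0.48 0.02 -0.314 -0.01 0.023 -0.079 -1;-0.48 0.02 -0.314 -0.01 0.023 -0.079 -1;-0.48 0.02 -0.314 -0.01 0.023 -0.079 -1;-0.48 0.02 -0.314 -0.01 0.023 -0.079 -1;-0.48 0.02 -0.314 -0.01 0.023 -0.079 -1;-0.48 0.02 -0.314 -0.01 0.023 -0.079 -1;-0.48 0.02 -0.314 -0.01 0.023 -0.079 -1"
}}

```text
clock: 29.07
eef_pos: [366.0, 296.7, 327.8]
tool_rot: [-3.004, 0.867, 2.558]
force: [-0.5, 0.3, 0.5]
width: 85.5
gripper_force: 0.0
```

Emit:
{"name": "move_arm", "arguments": {
  "rows": "-0.315 -0.169 0.393 -0.058 0.137 -0.476 -1;-0.315 -0.169 0.393 -0.058 0.137 -0.476 -1;-0.315 -0.169 0.393 -0.058 0.137 -0.476 -1;-0.315 -0.169 0.393 -0.058 0.137 -0.476 -1;-0.315 -0.169 0.393 -0.058 0.137 -0.476 -1;-0.315 -0.169 0.393 -0.058 0.137 -0.476 -1;-0.315 -0.169 0.393 -0.058 0.137 -0.476 -1;-0.315 -0.169 0.393 -0.058 0.137 -0.476 -1;-0.315 -0.169 0.393 -0.058 0.137 -0.476 -1;-0.315 -0.169 0.393 -0.058 0.137 -0.476 -1"
}}

```text
clock: 29.9
eef_pos: [449.9, 162.5, 328.7]
tool_rot: [-2.612, 0.389, -2.941]
force: [-0.8, -0.8, -0.5]
width: 85.7
gripper_force: 0.0
```

Emit:
{"name": "move_arm", "arguments": {
  "rows": "-0.005 -0.396 0.315 -0.064 0.15 -0.524 -1;-0.005 -0.396 0.315 -0.064 0.15 -0.524 -1;-0.005 -0.396 0.315 -0.064 0.15 -0.524 -1;-0.005 -0.396 0.315 -0.064 0.15 -0.524 -1;-0.005 -0.396 0.315 -0.064 0.15 -0.524 -1;-0.005 -0.396 0.315 -0.064 0.15 -0.524 -1;-0.005 -0.396 0.315 -0.064 0.15 -0.524 -1;-0.005 -0.396 0.315 -0.064 0.15 -0.524 -1;-0.005 -0.396 0.315 -0.064 0.15 -0.524 -1;-0.005 -0.396 0.315 -0.064 0.15 -0.524 -1"
}}

```text
clock: 30.73
eef_pos: [489.5, 17.6, 309.7]
tool_rot: [-2.668, -0.23, -2.34]
force: [-0.4, 0.3, 0.3]
width: 85.6
gripper_force: 0.0
```

```bash
python3 - <<'E'
from pl import *
flasks()
o=np.array((443.7,-215.))+25*hv(92)[:2];p,R=pick(o,92,1);z=R.apply([0,0,1]);R0=now()
plan((p-120*z+[0,0,100],R),(p-120*z,None),(p,None))
E
```

```text
[184.6 248.1] c [623.7 327.8] [(np.float64(112.1), np.float64(-83.4)), (np.float64(54.5), np.float64(-171.7))]
[179.7 326.7] c [395.4 340.3] [(np.float64(93.4), np.float64(-47.8)), (np.float64(162.6), np.float64(-136.3))]
at [489.4  17.5 310. ] [-2.668 -0.23  -2.34 ] w 85.7 F [ 0.5 -0.7  0.6] t 30.7833 q [-0.14  0.36 -0.41  1.99  0.77  1.07  1.43]
[ 440.4 -119.3  225.6] -> 0.365 -0.007 0.424 -0.061 0.143 -0.511 rows 7
[ 440.4 -119.3  125.6] -> -0.205 0.000 0.263 0.000 0.000 0.000 rows 3
[ 442.9 -193.1   31.1] -> -0.000 -0.000 0.400 0.000 0.000 0.000 rows 3
```

```bash
python3 - <<'E'
from h import *
t=cam('top');s=cam('side')
o=np.zeros((600,800,3),np.uint8)
o[:400]=cv2.resize(t['img'][220:390,130:470],(800,400),interpolation=cv2.INTER_CUBIC)
o[400:,:300]=cv2.resize(s['img'][130:330,180:400],(300,200),interpolation=cv2.INTER_AREA)
cv2.imwrite('pics/c8.png',o[:,:,::-1])
E
```

```text
(no output)
```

View pics/c8.png

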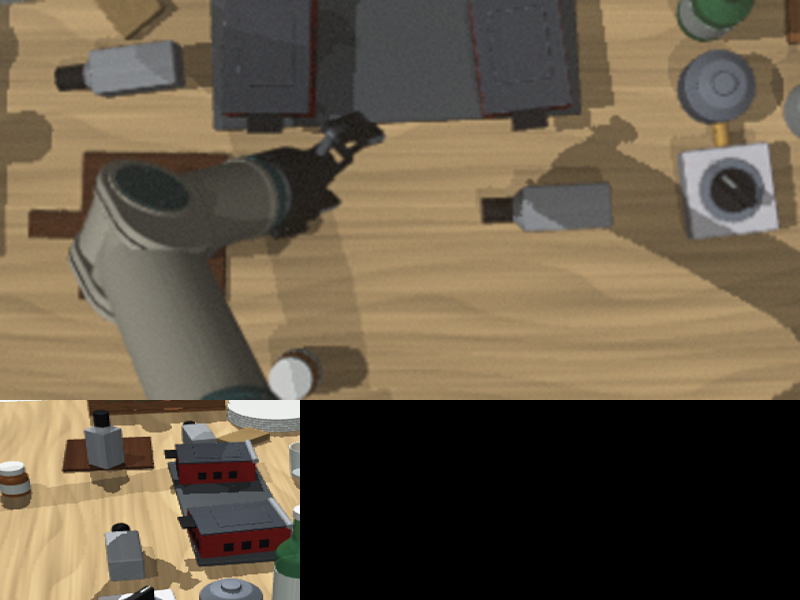

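Flask B stands on the board (side inset (103,440)). Flask C lies unmoved in shade at (560,207), and both covers are shut.

Emit:
{"name": "move_arm", "arguments": {
  "rows": "0.365 -0.007 0.424 -0.061 0.143 -0.511 -1;0.365 -0.007 0.424 -0.061 0.143 -0.511 -1;0.365 -0.007 0.424 -0.061 0.143 -0.511 -1;0.365 -0.007 0.424 -0.061 0.143 -0.511 -1;0.365 -0.007 0.424 -0.061 0.143 -0.511 -1;0.365 -0.007 0.424 -0.061 0.143 -0.511 -1;0.365 -0.007 0.424 -0.061 0.143 -0.511 -1;0.365 -0.007 0.424 -0.061 0.143 -0.511 -1;0.365 -0.007 0.424 -0.061 0.143 -0.511 -1;0.365 -0.007 0.424 -0.061 0.143 -0.511 -1;0.365 -0.007 0.424 -0.061 0.143 -0.511 -1"
}}

```text
clock: 31.8
eef_pos: [440.8, -119.6, 226.7]
tool_rot: [-3.139, -0.663, -1.538]
force: [-0.9, 0.4, 0.1]
width: 85.7
gripper_force: 0.0
```

```bash
python3 - <<'E'
from pl import *
t=cam('top')
hsv=cv2.cvtColor(t['img'],cv2.COLOR_RGB2HSV).astype(int)
m=(hsv[:,:,1]<60)&(hsv[:,:,2]>70);m[:285]=0;m[330:]=0;m[:,:335]=0;m[:,405:]=0
ys,xs=np.nonzero(m);print(len(xs),xs.mean(),ys.mean(),xs.min(),xs.max(),ys.min(),ys.max())
o=np.array((443.7,-215.))+25*hv(92)[:2];p,R=pick(o,92,1);z=R.apply([0,0,1]);R0=now()
plan((p-120*z,R),(p,None))
E
```

```text
797 368.30363864491846 307.70263488080303 335 389 290 329
at [ 440.9 -119.6  226.7] [-3.14  -0.663 -1.537] w 85.2 F [ 0.2 -0.7  0.2] t 31.85 q [ 0.03  0.51 -0.4   2.16  1.    1.06  2.06]
[ 440.4 -119.3  125.6] -> -0.208 0.002 0.265 -0.001 0.000 -0.001 rows 3
[ 442.9 -193.1   31.1] -> -0.000 -0.000 0.400 0.000 0.000 0.000 rows 3
```

Emit:
{"name": "move_arm", "arguments": {
  "rows": "-0.1 0.001 0.13 0 0 0 -1;-0.208 0.002 0.265 0 0 0 -1;-0.208 0.002 0.4 0 0 0 -1;-0.208 0.002 0.5 0 0 0 -1;-0.208 0.002 0.6 0 0 0 -1;-0.208 0.002 0.665 0 0 0 -1;-0.208 0.002 0.665 0 0 0 -1;-0.208 0.002 0.665 0 0 0 -1"
}}

```text
clock: 32.52
eef_pos: [442.4, -193.2, 30.4]
tool_rot: [3.14, -0.663, -1.536]
force: [0.1, -0.1, 1.4]
width: 85.0
gripper_force: 0.0
```

```bash
python3 - <<'E'
from pl import *
o=np.array((443.7,-215.))+25*hv(92)[:2];p,R=pick(o,92,1);plan((p,R))
E
```

```text
at [ 442.4 -193.2   30.4] [ 3.14  -0.663 -1.536] w 85.0 F [ 0.1 -0.1  1.4] t 32.5167 q [ 0.06  0.92 -0.23  2.24  1.55  0.84  1.55]
[ 442.9 -193.1   31.1] -> 0.001 -0.002 -0.002 0.001 0.000 0.000 rows 1
```

Emit:
{"name": "move_arm", "arguments": {
  "rows": "0 0 0 0 0 0 1;0 0 0 0 0 0 1;0 0 0 0 0 0 1;0 0 0 0 0 0 1;0 0 0 0 0 0 1;0 0 0 0 0 0 1;0 0 0 0 0 0 1;0 0 0 0 0 0 1"
}}

```text
clock: 33.18
eef_pos: [444.1, -191.7, 32.0]
tool_rot: [-3.138, -0.662, -1.535]
force: [0.5, 3.2, 5.5]
width: 55.6
gripper_force: 63.9
```

```bash
python3 - <<'E'
from pl import *
pp,RR=place(slots(-45)[0],-45,1,0);R0=now();p0=read_state()['eef_pos']
print(pp)
W=[(p0+[0,0,250],R0),([470,-60,320],mid(R0,RR,.25)),([490,40,320],mid(R0,RR,.5)),([490,140,320],mid(R0,RR,.75)),(pp+[0,0,210],RR)]
plan(*W)
from path import go
q=read_state()['qpos']
for P,R in W+[(pp,RR)]:
    e,q=go(q,np.array(P),R);print(round(e,3),q.round(2))
E
```

```text
[490.42564904 305.28502907  86.92169262]
at [ 444.1 -191.7   32. ] [-3.138 -0.662 -1.535] w 55.6 F [0.5 3.2 5.5] t 33.1833 q [ 0.06  0.92 -0.23  2.24  1.55  0.85  1.55]
[ 444.1 -191.7  282. ] -> 0.512 -0.002 -0.657 0.000 0.000 0.000 rows 6
[470. -60. 320.] -> -0.266 -0.103 -0.367 0.049 -0.111 0.398 rows 6
[490.  40. 320.] -> -0.291 0.086 -0.154 0.049 -0.111 0.398 rows 6
[490. 140. 320.] -> -0.152 0.260 -0.142 0.049 -0.111 0.398 rows 6
[490.4 305.3 296.9] -> 0.045 0.520 -0.191 0.049 -0.111 0.398 rows 6
0.0 [ 0.18  0.4  -0.37  2.11  0.98  1.04  2.32]
0.0 [-0.    0.3  -0.39  2.04  0.77  1.04  1.74]
0.0 [-0.24  0.28 -0.34  2.07  0.84  0.95  0.89]
0.0 [-0.57  0.35 -0.28  2.08  1.    1.04 -0.1 ]
0.0 [-0.95  0.63 -0.18  1.79  0.99  1.33 -0.89]
0.0 [-0.98  0.98 -0.13  1.85  1.15  1.11 -1.26]
```

Emit:
{"name": "move_arm", "arguments": {
  "rows": "0.06 0 -0.08 0 0 0 1;0.14 0 -0.18 0 0 0 1;0.24 0 -0.31 0 0 0 1;0.34 0 -0.44 0 0 0 1;0.44 0 -0.57 0 0 0 1;0.512 0 -0.657 0 0 0 1;0.512 0 -0.657 0 0 0 1;0.512 0 -0.657 0 0 0 1"
}}

```text
clock: 33.85
eef_pos: [444.6, -191.8, 284.7]
tool_rot: [-3.129, -0.662, -1.542]
force: [0.8, 0.4, -4.4]
width: 55.4
gripper_force: 66.3
```

Emit:
{"name": "move_arm", "arguments": {
  "rows": "-0.05 -0.02 -0.07 0.01 -0.02 0.07 1;-0.1 -0.04 -0.14 0.02 -0.04 0.14 1;-0.15 -0.06 -0.21 0.03 -0.06 0.21 1;-0.2 -0.08 -0.28 0.04 -0.08 0.28 1;-0.25 -0.1 -0.35 0.049 -0.1 0.35 1;-0.266 -0.103 -0.367 0.049 -0.111 0.398 1;-0.266 -0.103 -0.367 0.049 -0.111 0.398 1;-0.266 -0.103 -0.367 0.049 -0.111 0.398 1"
}}

```text
clock: 34.52
eef_pos: [468.0, -61.2, 316.9]
tool_rot: [-2.731, -0.355, -2.191]
force: [-1.0, -1.3, -3.6]
width: 55.3
gripper_force: 66.2
```

Emit:
{"name": "move_arm", "arguments": {
  "rows": "-0.05 0.01 -0.03 0.01 -0.02 0.07 1;-0.1 0.03 -0.06 0.02 -0.04 0.14 1;-0.15 0.045 -0.08 0.03 -0.06 0.21 1;-0.2 0.06 -0.11 0.04 -0.08 0.28 1;-0.25 0.075 -0.14 0.049 -0.1 0.35 1;-0.291 0.086 -0.154 0.049 -0.111 0.398 1;-0.291 0.086 -0.154 0.049 -0.111 0.398 1;-0.291 0.086 -0.154 0.049 -0.111 0.398 1"
}}

```text
clock: 35.18
eef_pos: [488.5, 38.0, 317.0]
tool_rot: [-2.587, 0.097, -2.664]
force: [-0.0, -0.5, -4.7]
width: 55.5
gripper_force: 66.1
```

```bash
python3 - <<'E'
from pl import *
pp,RR=place(slots(-45)[0],-45,1,0);R0=now()
plan(([490,140,320],mid(R0,RR,.5)),(pp+[0,0,210],RR))
E
```

```text
at [488.5  38.  317. ] [-2.587  0.097 -2.664] w 55.5 F [-0.  -0.5 -4.7] t 35.1833 q [-0.27  0.29 -0.31  2.08  0.84  0.94  0.89]
[490. 140. 320.] -> -0.161 0.258 -0.153 0.048 -0.113 0.401 rows 6
[490.4 305.3 296.9] -> 0.044 0.520 -0.192 0.048 -0.113 0.401 rows 6
```

Emit:
{"name": "move_arm", "arguments": {
  "rows": "-0.03 0.04 -0.03 0.01 -0.02 0.07 1;-0.06 0.09 -0.05 0.02 -0.04 0.14 1;-0.09 0.14 -0.08 0.03 -0.06 0.21 1;-0.12 0.19 -0.11 0.04 -0.08 0.28 1;-0.15 0.24 -0.14 0.048 -0.1 0.35 1;-0.161 0.258 -0.153 0.048 -0.113 0.401 1;-0.161 0.258 -0.153 0.048 -0.113 0.401 1;-0.161 0.258 -0.153 0.048 -0.113 0.401 1"
}}

```text
clock: 35.85
eef_pos: [490.8, 139.4, 320.9]
tool_rot: [-2.674, 0.57, 3.133]
force: [0.5, -0.1, -4.4]
width: 55.4
gripper_force: 66.1
```

Emit:
{"name": "move_arm", "arguments": {
  "rows": "0.006 0.07 -0.03 0.01 -0.02 0.07 1;0.012 0.15 -0.06 0.02 -0.04 0.14 1;0.02 0.25 -0.09 0.03 -0.06 0.21 1;0.03 0.35 -0.12 0.04 -0.08 0.28 1;0.04 0.45 -0.16 0.048 -0.1 0.35 1;0.044 0.52 -0.192 0.048 -0.113 0.401 1;0.044 0.52 -0.192 0.048 -0.113 0.401 1;0.044 0.52 -0.192 0.048 -0.113 0.401 1;0.044 0.52 -0.192 0.048 -0.113 0.401 1"
}}

```text
clock: 36.6
eef_pos: [492.6, 303.7, 299.1]
tool_rot: [3.137, 0.911, 2.348]
force: [0.3, -0.6, -4.4]
width: 55.3
gripper_force: 66.4
```

```bash
python3 - <<'E'
from pl import *
pp,RR=place(slots(-45)[0],-45,1,0)
plan((pp+[0,0,25],RR),(pp+[0,0,5],RR))
s=cam('side');t=cam('top')
o=np.zeros((600,800,3),np.uint8)
o[:,:500]=cv2.resize(s['img'][60:240,200:350],(500,600),interpolation=cv2.INTER_CUBIC);o[:400,500:]=cv2.resize(t['img'][240:380,140:245],(300,400))
cv2.imwrite('pics/s9.png',o[:,:,::-1])
E
```

```text
at [492.6 303.7 299.1] [3.137 0.911 2.348] w 55.3 F [ 0.3 -0.6 -4.4] t 36.6 q [-0.95  0.62 -0.18  1.79  0.99  1.33 -0.89]
[490.4 305.3 111.9] -> 0.498 -0.003 0.376 -0.001 0.002 -0.003 rows 5
[490.4 305.3  91.9] -> 0.053 0.000 0.041 0.000 0.000 0.000 rows 1
```

View pics/s9.png

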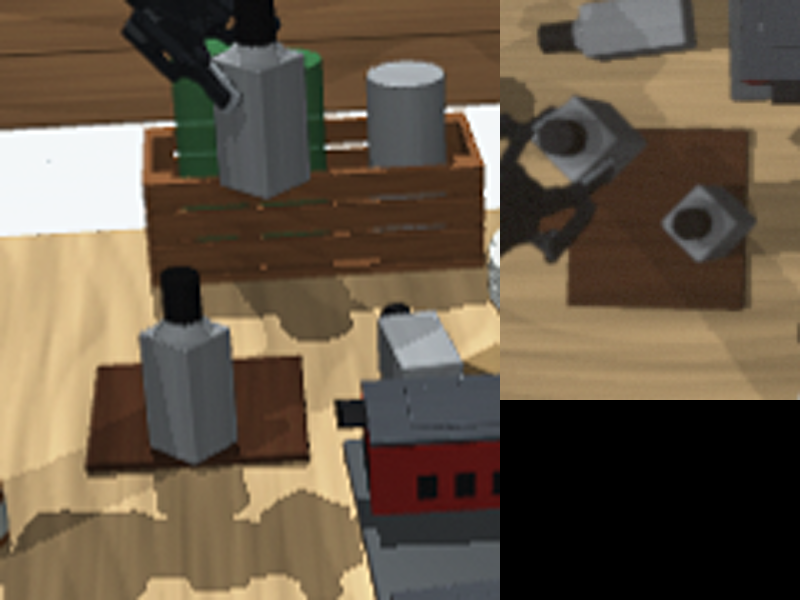

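The second flask is held upright (top inset (575,135), drawn offset by parallax). The first stands inside the board at (693,222).

Emit:
{"name": "move_arm", "arguments": {
  "rows": "0.1 0 0.075 0 0 0 1;0.2 -0.001 0.15 0 0 0 1;0.3 -0.002 0.226 0 0 0 1;0.4 -0.003 0.3 0 0 0 1;0.498 -0.003 0.376 0 0 0 1;0.53 -0.003 0.4 0 0 0 1;0.545 -0.003 0.412 0 0 0 1;0.545 -0.003 0.412 0 0 0 1;0.545 -0.003 0.412 0 0 0 1;0.545 -0.003 0.412 0 0 0 1"
}}

```text
clock: 37.53
eef_pos: [491.1, 309.4, 96.4]
tool_rot: [3.125, 0.909, 2.34]
force: [-0.6, 0.1, -3.9]
width: 55.4
gripper_force: 66.1
```

Emit:
{"name": "move_arm", "arguments": {
  "rows": "0.005 0 0.004 0 0 0 1;0.008 0 0.006 0 0 0 1;0.008 0 0.006 0 0 0 1;0.008 0 0.006 0 0 0 1"
}}

```text
clock: 37.87
eef_pos: [490.4, 309.4, 92.1]
tool_rot: [3.128, 0.91, 2.343]
force: [-2.2, 2.1, -0.5]
width: 55.3
gripper_force: 66.8
```

Emit:
{"name": "move_arm", "arguments": {
  "rows": "0.004 0 0.003 0 0 0 1;0.006 0 0.0045 0 0 0 1;0.006 0 0.0045 0 0 0 1;0.006 0 0.0045 0 0 0 1"
}}

```text
clock: 38.2
eef_pos: [490.4, 309.4, 92.0]
tool_rot: [3.127, 0.914, 2.343]
force: [-6.0, 3.9, 14.2]
width: 55.1
gripper_force: 68.3
```

Emit:
{"name": "move_arm", "arguments": {
  "rows": "-0.005 0 -0.004 0 0 0 1;-0.005 0 -0.004 0 0 0 1;-0.005 0 -0.004 0 0 0 -0.6;-0.005 0 -0.004 0 0 0 -0.6;-0.005 0 -0.004 0 0 0 -0.6;-0.005 0 -0.004 0 0 0 -0.6;-0.005 0 -0.004 0 0 0 -0.6;-0.005 0 -0.1 0 0 0 -0.6;-0.005 0 -0.2 0 0 0 -0.6;-0.005 0 -0.3 0 0 0 -0.6;-0.005 0 -0.4 0 0 0 -0.6;-0.005 0 -0.4 0 0 0 -0.6"
}}

```text
clock: 39.2
eef_pos: [420.3, 381.1, 165.5]
tool_rot: [3.123, 0.903, 2.345]
force: [-0.6, 2.3, -0.4]
width: 68.2
gripper_force: 0.0
```

```bash
python3 - <<'E'
from pl import *
from path import go
flasks()
c=(623.8,329.);ad=96.5
o=np.array(c)+25*hv(ad)[:2];p,R=pick(o,ad,1);z=R.apply([0,0,1]);R0=now();p0=read_state()['eef_pos']
print(p,R.as_matrix()[:,2])
W=[([430,370,330],mid(R0,R,.1)),([500,370,350],mid(R0,R,.4)),([580,400,330],mid(R0,R,.7)),(p-120*z+[0,0,100],R),(p-120*z,R),(p,R)]
plan(*W)
q=read_state()['qpos']
for P,Rr in W:
    e,q=go(q,np.array(P),Rr);print(round(e,3),q.round(2))
E
```

```text
[184.9 247.9] c [624.  326.9] [(np.float64(114.1), np.float64(-83.4)), (np.float64(54.5), np.float64(-171.7))]
[621.31839394 350.78077682  31.05994623] [ 0.06969486 -0.61170391 -0.78801075]
at [421.9 378.5 164.6] [3.125 0.905 2.345] w 68.6 F [ 0.1 -0.8 -0.5] t 39.25 q [-1.1   0.86 -0.2   1.77  0.98  1.3  -1.16]
[430. 370. 330.] -> -0.458 0.005 -0.309 -0.020 0.041 -0.164 rows 4
[500. 370. 350.] -> -0.195 0.118 0.083 -0.059 0.124 -0.492 rows 7
[580. 400. 330.] -> -0.252 0.086 0.120 -0.059 0.124 -0.492 rows 7
[613.  424.2 225.6] -> -0.219 0.106 0.283 -0.059 0.124 -0.492 rows 7
[613.  424.2 125.6] -> -0.205 0.000 0.263 0.000 0.000 0.000 rows 3
[621.3 350.8  31.1] -> 0.000 -0.000 0.400 0.000 0.000 0.000 rows 3
0.0 [-1.    0.6  -0.3   1.7   0.9   1.45 -0.63]
0.0 [-0.72  0.6  -0.48  1.51  0.85  1.45  0.39]
0.0 [-0.62  0.85 -0.59  1.06  0.84  1.71  1.38]
0.0 [-0.69  1.17 -0.6   0.67  0.95  1.94  2.24]
0.0 [-0.68  1.26 -0.6   0.75  0.96  1.81  2.15]
0.0 [-0.56  1.29 -0.59  0.99  1.    1.61  2.03]
```

```bash
python3 - <<'E'
from pl import *
t=cam('top');s=cam('side')
for a,b in(((57,237),(321,83)),((65,278),(286,79)),((40,307),(262,75))):
    o1,d1=ray(t,[a]);o2,d2=ray(s,[b]);M=np.c_[d1[0],-d2[0]];x=np.linalg.lstsq(M,o2-o1,rcond=None)[0]
    P=o1+d1[0]*x[0];Q=o2+d2[0]*x[1];print(P.round(0),Q.round(0))
E
```

```text
[647. 669. 173.] [651. 669. 174.]
[529. 623. 208.] [532. 623. 208.]
[449. 701. 200.] [455. 701. 200.]
```

```bash
python3 - <<'E'
from pl import *
from path import go
from ik import wrist
c=(623.8,328.5);ad=96.5;al=np.radians(28)
o=np.array(c)+25*hv(ad)[:2];p,R=pick(o,ad,1,al=al);z=R.apply([0,0,1]);R0=now();p0=read_state()['eef_pos']
W=[([430,370,330],mid(R0,R,.1)),([500,370,350],mid(R0,R,.4)),([580,380,320],mid(R0,R,.7)),(p-110*z+[0,0,70],R),(p-110*z,R),(p,R)]
pp,RR=place(slots(-45)[2],-45,1,0,al=al)
V=[(p+[0,0,220],R),([540,370,330],mid(R,RR,.3)),([470,370,330],mid(R,RR,.6)),(pp+[0,0,210],RR),(pp,RR)]
plan(*W)
q=read_state()['qpos']
for P,Rr in W+V:
    e,q=go(q,np.array(P),Rr);print(round(e,3),q.round(2),wrist(q).round(0))
E
```

```text
at [423.8 374.5 163.7] [3.131 0.91  2.345] w 68.6 F [-0.3  0.6 -0.2] t 39.35 q [-1.1   0.86 -0.2   1.77  0.98  1.3  -1.16]
[430. 370. 330.] -> -0.453 0.008 -0.320 -0.034 0.037 -0.160 rows 4
[500. 370. 350.] -> -0.194 0.117 0.087 -0.102 0.111 -0.481 rows 7
[580. 380. 320.] -> -0.209 0.039 0.192 -0.102 0.111 -0.481 rows 7
[615.4 402.3 197.7] -> -0.188 0.106 0.373 -0.102 0.111 -0.481 rows 7
[615.4 402.3 127.7] -> -0.110 -0.000 0.206 0.000 0.000 0.000 rows 2
[621.2 351.   30.6] -> 0.000 0.000 0.367 0.000 0.000 0.000 rows 3
0.0 [-1.    0.59 -0.3   1.71  0.92  1.44 -0.65] [220. 538. 543.]
0.0 [-0.7   0.55 -0.48  1.59  0.87  1.35  0.35] [326. 496. 617.]
0.0 [-0.51  0.75 -0.63  1.25  0.82  1.5   1.33] [480. 508. 622.]
0.0 [-0.55  1.09 -0.68  0.92  0.88  1.71  2.14] [583. 575. 492.]
0.0 [-0.54  1.15 -0.67  0.97  0.91  1.62  2.09] [582. 574. 423.]
0.0 [-0.47  1.22 -0.65  1.13  0.97  1.45  2.01] [587. 522. 326.]
0.0 [-0.47  0.99 -0.7   1.    0.87  1.73  2.18] [589. 524. 545.]
0.0 [-0.52  0.67 -0.64  1.42  0.84  1.43  1.25] [417. 493. 625.]
0.0 [-0.8   0.55 -0.47  1.73  0.99  1.33  0.17] [262. 496. 571.]
0.0 [-1.16  0.71 -0.21  1.83  0.95  1.54 -1.12] [157. 543. 445.]
0.0 [-1.19  1.07 -0.17  1.84  1.05  1.33 -1.43] [157. 539. 240.]
```

Every waypoint is feasible at 28°, so I go ahead.

Emit:
{"name": "move_arm", "arguments": {
  "rows": "-0.453 0.008 -0.32 -0.034 0.037 -0.16 -1;-0.453 0.008 -0.32 -0.034 0.037 -0.16 -1;-0.453 0.008 -0.32 -0.034 0.037 -0.16 -1;-0.453 0.008 -0.32 -0.034 0.037 -0.16 -1;-0.453 0.008 -0.32 -0.034 0.037 -0.16 -1;-0.453 0.008 -0.32 -0.034 0.037 -0.16 -1;-0.453 0.008 -0.32 -0.034 0.037 -0.16 -1"
}}

```text
clock: 39.93
eef_pos: [430.4, 368.8, 329.0]
tool_rot: [-2.914, 0.824, 2.722]
force: [-0.4, -0.0, -0.8]
width: 85.1
gripper_force: 0.0
```

Emit:
{"name": "move_arm", "arguments": {
  "rows": "-0.194 0.117 0.087 -0.102 0.111 -0.481 -1;-0.194 0.117 0.087 -0.102 0.111 -0.481 -1;-0.194 0.117 0.087 -0.102 0.111 -0.481 -1;-0.194 0.117 0.087 -0.102 0.111 -0.481 -1;-0.194 0.117 0.087 -0.102 0.111 -0.481 -1;-0.194 0.117 0.087 -0.102 0.111 -0.481 -1;-0.194 0.117 0.087 -0.102 0.111 -0.481 -1;-0.194 0.117 0.087 -0.102 0.111 -0.481 -1;-0.194 0.117 0.087 -0.102 0.111 -0.481 -1"
}}

```text
clock: 40.68
eef_pos: [500.0, 369.1, 347.9]
tool_rot: [-2.626, 0.36, -2.791]
force: [0.0, 0.4, -0.7]
width: 85.4
gripper_force: 0.0
```

Emit:
{"name": "move_arm", "arguments": {
  "rows": "-0.209 0.039 0.192 -0.102 0.111 -0.481 -1;-0.209 0.039 0.192 -0.102 0.111 -0.481 -1;-0.209 0.039 0.192 -0.102 0.111 -0.481 -1;-0.209 0.039 0.192 -0.102 0.111 -0.481 -1;-0.209 0.039 0.192 -0.102 0.111 -0.481 -1;-0.209 0.039 0.192 -0.102 0.111 -0.481 -1;-0.209 0.039 0.192 -0.102 0.111 -0.481 -1;-0.209 0.039 0.192 -0.102 0.111 -0.481 -1;-0.209 0.039 0.192 -0.102 0.111 -0.481 -1"
}}

```text
clock: 41.43
eef_pos: [579.2, 380.5, 318.2]
tool_rot: [-2.728, -0.148, -2.196]
force: [0.1, 0.9, 0.1]
width: 85.5
gripper_force: 0.0
```

```bash
python3 - <<'E'
from pl import *
c=(623.8,328.5);ad=96.5;al=np.radians(28)
o=np.array(c)+25*hv(ad)[:2];p,R=pick(o,ad,1,al=al);z=R.apply([0,0,1])
flasks();plan((p-110*z+[0,0,70],R),(p-110*z,R),(p,R))
# standing flasks: dark caps over the board
t=cam('top');v=cv2.cvtColor(t['img'],cv2.COLOR_RGB2HSV)[:,:,2]
print(proj(t,[[487,309,170],[417,238,170]]).round(0))
s=cam('side');print(proj(s,[[487,309,170],[417,238,170]]).round(0))
for c_,pts in((t,proj(t,[[487,309,170],[417,238,170]])),(s,proj(s,[[487,309,160],[417,238,160]]))):
    print([c_['img'][int(y)-2:int(y)+3,int(x)-2:int(x)+3].mean((0,1)).round(0).tolist() for x,y in pts])
E
```

```text
[184.6 247.9] c [624.  327.9] [(np.float64(112.2), np.float64(-82.8)), (np.float64(53.9), np.float64(-171.1))]
at [579.  380.6 318.7] [-2.728 -0.148 -2.195] w 85.4 F [-0.3  0.6 -0.2] t 41.4833 q [-0.51  0.74 -0.62  1.29  0.8   1.48  1.33]
[615.4 402.3 197.7] -> -0.188 0.101 0.370 -0.102 0.110 -0.480 rows 7
[615.4 402.3 127.7] -> -0.110 -0.000 0.206 0.000 0.000 0.000 rows 2
[621.2 351.   30.6] -> 0.000 0.000 0.367 0.000 0.000 0.000 rows 3
[[179. 293.]
 [205. 319.]]
[[276. 129.]
 [252. 141.]]
[[49.0, 46.0, 43.0], [45.0, 41.0, 39.0]]
[[22.0, 22.0, 22.0], [23.0, 23.0, 24.0]]
```

Both standing caps are where they should be. Next is the pick of flask A.

Emit:
{"name": "move_arm", "arguments": {
  "rows": "-0.188 0.101 0.37 -0.102 0.11 -0.48 -1;-0.188 0.101 0.37 -0.102 0.11 -0.48 -1;-0.188 0.101 0.37 -0.102 0.11 -0.48 -1;-0.188 0.101 0.37 -0.102 0.11 -0.48 -1;-0.188 0.101 0.37 -0.102 0.11 -0.48 -1;-0.188 0.101 0.37 -0.102 0.11 -0.48 -1;-0.188 0.101 0.37 -0.102 0.11 -0.48 -1;-0.188 0.101 0.37 -0.102 0.11 -0.48 -1;-0.188 0.101 0.37 -0.102 0.11 -0.48 -1;-0.188 0.101 0.37 -0.102 0.11 -0.48 -1"
}}

```text
clock: 42.42
eef_pos: [616.0, 402.5, 199.4]
tool_rot: [-3.139, -0.487, -1.459]
force: [0.1, -0.6, -0.4]
width: 85.4
gripper_force: 0.0
```

```bash
python3 - <<'E'
from pl import *
c=(623.8,328.5);ad=96.5;al=np.radians(28)
o=np.array(c)+25*hv(ad)[:2];p,R=pick(o,ad,1,al=al);z=R.apply([0,0,1])
plan((p-110*z,R),(p,R))
E
```

```text
at [616.  402.5 199.4] [-3.139 -0.487 -1.459] w 85.4 F [ 0.1 -0.6 -0.4] t 42.4167 q [-0.53  1.06 -0.69  0.98  0.87  1.7   2.12]
[615.4 402.3 127.7] -> -0.112 0.003 0.211 -0.001 0.001 -0.001 rows 2
[621.2 351.   30.6] -> 0.000 0.000 0.367 0.000 0.000 0.000 rows 3
```

Emit:
{"name": "move_arm", "arguments": {
  "rows": "-0.06 0.002 0.1 0 0 0 -1;-0.112 0.003 0.211 0 0 0 -1;-0.112 0.003 0.32 0 0 0 -1;-0.112 0.003 0.43 0 0 0 -1;-0.112 0.003 0.52 0 0 0 -1;-0.112 0.003 0.578 0 0 0 -1;-0.112 0.003 0.578 0 0 0 -1;-0.112 0.003 0.578 0 0 0 -1"
}}

```text
clock: 43.08
eef_pos: [621.4, 350.4, 30.3]
tool_rot: [-3.14, -0.488, -1.459]
force: [0.6, 1.0, 0.1]
width: 85.6
gripper_force: 0.0
```

Emit:
{"name": "move_arm", "arguments": {
  "rows": "0 0 0 0 0 0 1;0 0 0 0 0 0 1;0 0 0 0 0 0 1;0 0 0 0 0 0 1;0 0 0 0 0 0 1;0 0 0 0 0 0 1;0 0 0 0 0 0 1;0 0 0 0 0 0 1"
}}

```text
clock: 43.75
eef_pos: [621.7, 353.4, 32.2]
tool_rot: [-3.137, -0.484, -1.458]
force: [-0.3, 2.6, 5.9]
width: 55.4
gripper_force: 65.0
```

```bash
cat > v.py <<'E'
from pl import *
al=np.radians(28);pp,RR=place(slots(-45)[2],-45,1,0,al=al)
E
python3 - <<'E'
from v import *
R=now();p=read_state()['eef_pos']
plan((p+[0,0,250],R),([540,370,340],mid(R,RR,.3)),([470,370,340],mid(R,RR,.65)),(pp+[0,0,210],RR),(pp,RR))
E
```

```text
at [621.7 353.4  32.2] [-3.137 -0.484 -1.458] w 55.4 F [-0.3  2.6  5.9] t 43.75 q [-0.46  1.19 -0.65  1.17  0.96  1.44  1.99]
[621.7 353.4 282.2] -> 0.388 -0.003 -0.738 0.000 0.000 0.000 rows 6
[540. 370. 340.] -> 0.014 0.263 -0.211 0.145 -0.121 0.473 rows 7
[470. 370. 340.] -> 0.130 0.180 -0.074 0.170 -0.141 0.552 rows 8
[388.2 336.8 297.7] -> 0.325 -0.028 -0.018 0.170 -0.141 0.552 rows 8
[388.2 336.8  87.7] -> 0.618 0.000 0.329 0.000 0.000 0.000 rows 6
```

Emit:
{"name": "move_arm", "arguments": {
  "rows": "0.04 0 -0.08 0 0 0 1;0.1 0 -0.19 0 0 0 1;0.16 0 -0.31 0 0 0 1;0.23 0 -0.44 0 0 0 1;0.3 0 -0.57 0 0 0 1;0.36 0 -0.68 0 0 0 1;0.388 0 -0.738 0 0 0 1;0.388 0 -0.738 0 0 0 1"
}}

```text
clock: 44.42
eef_pos: [621.8, 353.9, 286.6]
tool_rot: [-3.131, -0.481, -1.462]
force: [-0.1, 0.5, -3.3]
width: 55.4
gripper_force: 65.2
```

Emit:
{"name": "move_arm", "arguments": {
  "rows": "0.002 0.04 -0.03 0.02 -0.02 0.07 1;0.004 0.08 -0.06 0.04 -0.035 0.14 1;0.006 0.12 -0.1 0.065 -0.055 0.21 1;0.008 0.16 -0.13 0.085 -0.07 0.28 1;0.01 0.2 -0.16 0.105 -0.09 0.35 1;0.014 0.24 -0.19 0.13 -0.11 0.42 1;0.014 0.263 -0.211 0.145 -0.121 0.473 1;0.014 0.263 -0.211 0.145 -0.121 0.473 1;0.014 0.263 -0.211 0.145 -0.121 0.473 1"
}}

```text
clock: 45.17
eef_pos: [538.8, 368.8, 337.2]
tool_rot: [-2.679, -0.118, -2.161]
force: [0.8, -1.2, -3.4]
width: 55.6
gripper_force: 65.7
```

Emit:
{"name": "move_arm", "arguments": {
  "rows": "0.02 0.02 -0.01 0.02 -0.018 0.07 1;0.04 0.05 -0.02 0.043 -0.035 0.14 1;0.06 0.08 -0.03 0.065 -0.053 0.21 1;0.08 0.1 -0.04 0.086 -0.07 0.28 1;0.1 0.13 -0.05 0.108 -0.09 0.35 1;0.12 0.16 -0.06 0.13 -0.107 0.42 1;0.13 0.18 -0.074 0.15 -0.125 0.49 1;0.13 0.18 -0.074 0.17 -0.141 0.552 1;0.13 0.18 -0.074 0.17 -0.141 0.552 1;0.13 0.18 -0.074 0.17 -0.141 0.552 1"
}}

```text
clock: 46.0
eef_pos: [469.8, 368.8, 336.7]
tool_rot: [-2.534, 0.532, -2.796]
force: [0.4, 0.3, -3.0]
width: 55.4
gripper_force: 65.6
```

```bash
python3 - <<'E'
from v import *
plan((pp+[0,0,210],RR),(pp+[0,0,25],RR),(pp+[0,0,5],RR))
E
```

```text
at [469.8 368.8 336.7] [-2.534  0.532 -2.796] w 55.4 F [ 0.4  0.3 -3. ] t 46.0 q [-0.85  0.55 -0.42  1.74  1.    1.35  0.03]
[388.2 336.8 297.7] -> 0.318 -0.027 -0.025 0.167 -0.143 0.558 rows 8
[388.2 336.8 112.7] -> 0.544 0.000 0.290 0.000 0.000 0.000 rows 5
[388.2 336.8  92.7] -> 0.059 0.000 0.031 0.000 0.000 0.000 rows 1
```

Emit:
{"name": "move_arm", "arguments": {
  "rows": "0.04 -0.003 -0.003 0.02 -0.018 0.07 1;0.08 -0.006 -0.006 0.042 -0.036 0.14 1;0.12 -0.01 -0.01 0.063 -0.054 0.21 1;0.16 -0.013 -0.013 0.084 -0.07 0.28 1;0.2 -0.017 -0.016 0.105 -0.09 0.35 1;0.25 -0.02 -0.02 0.126 -0.107 0.42 1;0.3 -0.025 -0.025 0.147 -0.125 0.49 1;0.318 -0.027 -0.025 0.167 -0.143 0.558 1;0.318 -0.027 -0.025 0.167 -0.143 0.558 1;0.318 -0.027 -0.025 0.167 -0.143 0.558 1;0.318 -0.027 -0.025 0.167 -0.143 0.558 1"
}}

```text
clock: 46.92
eef_pos: [388.9, 337.0, 298.9]
tool_rot: [3.134, 1.081, 2.348]
force: [0.3, -0.6, -3.1]
width: 55.3
gripper_force: 65.7
```

```bash
python3 - <<'E'
from v import *
plan((pp+[0,0,25],RR),(pp+[0,0,5],RR))
E
```

```text
at [388.9 337.  298.9] [3.134 1.081 2.348] w 55.3 F [ 0.3 -0.6 -3.1] t 46.9167 q [-1.16  0.69 -0.22  1.84  0.95  1.55 -1.12]
[388.2 336.8 112.7] -> 0.548 -0.004 0.291 -0.000 -0.001 -0.002 rows 5
[388.2 336.8  92.7] -> 0.059 0.000 0.031 0.000 0.000 0.000 rows 1
```

Emit:
{"name": "move_arm", "arguments": {
  "rows": "0.1 -0.001 0.053 0 0 -0.002 1;0.2 -0.002 0.106 0 0 -0.002 1;0.3 -0.003 0.16 0 0 -0.002 1;0.4 -0.004 0.212 0 0 -0.002 1;0.5 -0.004 0.265 0 0 -0.002 1;0.56 -0.004 0.297 0 0 -0.002 1;0.59 -0.004 0.313 0 0 -0.002 1;0.59 -0.004 0.313 0 0 -0.002 1;0.59 -0.004 0.313 0 0 -0.002 1;0.59 -0.004 0.313 0 0 -0.002 1"
}}

```text
clock: 47.75
eef_pos: [388.3, 337.7, 99.8]
tool_rot: [3.132, 1.081, 2.346]
force: [0.6, -0.4, -3.1]
width: 55.3
gripper_force: 65.6
```

Emit:
{"name": "move_arm", "arguments": {
  "rows": "0.006 0 0.003 0 0 0 1;0.012 0 0.006 0 0 0 1;0.012 0 0.006 0 0 0 1;0.012 0 0.006 0 0 0 1"
}}

```text
clock: 48.08
eef_pos: [387.8, 337.8, 95.1]
tool_rot: [3.133, 1.083, 2.348]
force: [-0.4, 1.0, -0.3]
width: 55.5
gripper_force: 65.8
```

Emit:
{"name": "move_arm", "arguments": {
  "rows": "0.006 0 0.003 0 0 0 1;0.009 0 0.005 0 0 0 1;0.009 0 0.005 0 0 0 1;0.009 0 0.005 0 0 0 1"
}}

```text
clock: 48.42
eef_pos: [387.7, 338.0, 95.0]
tool_rot: [3.13, 1.088, 2.346]
force: [-6.9, 4.9, 16.1]
width: 55.3
gripper_force: 67.7
```

Emit:
{"name": "move_arm", "arguments": {
  "rows": "-0.009 0 -0.005 0 0 0 1;-0.009 0 -0.005 0 0 0 1;-0.009 0 -0.005 0 0 0 -0.6;-0.009 0 -0.005 0 0 0 -0.6;-0.009 0 -0.005 0 0 0 -0.6;-0.009 0 -0.005 0 0 0 -0.6;-0.009 0 -0.005 0 0 0 -0.6;-0.009 0 -0.1 0 0 0 -0.6;-0.009 0 -0.2 0 0 0 -0.6;-0.009 0 -0.3 0 0 0 -0.6;-0.009 0 -0.4 0 0 0 -0.6;-0.009 0 -0.4 0 0 0 -0.6"
}}

```text
clock: 49.42
eef_pos: [309.4, 416.6, 150.7]
tool_rot: [3.129, 1.075, 2.35]
force: [-0.4, 0.1, 0.3]
width: 68.2
gripper_force: 0.0
```

Emit:
{"name": "move_arm", "arguments": {
  "rows": "-0.6 0 -0.35 0 0 0 -0.6;-0.6 0 -0.35 0 0 0 -0.6;-0.6 0 -0.35 0 0 0 -0.6;-0.6 0 -0.35 0 0 0 -0.6;-0.6 0 -0.35 0 0 0 -0.6;-0.6 0 -0.35 0 0 0 -0.6;-0.6 0 -0.35 0 0 0 -0.6"
}}

```text
clock: 50.0
eef_pos: [307.5, 416.8, 360.1]
tool_rot: [3.126, 1.08, 2.341]
force: [-0.1, -0.8, 0.0]
width: 68.6
gripper_force: 0.0
```

```bash
python3 - <<'E'
from h import *
st=read_state();print(st['eef_pos'],st['force'],st['clock'])
t=cam('top');s=cam('side')
o=np.zeros((600,800,3),np.uint8)
o[:400]=cv2.resize(t['img'][190:360,130:470],(800,400),interpolation=cv2.INTER_CUBIC)
o[400:,:240]=cv2.resize(s['img'][130:300,210:410],(240,200),interpolation=cv2.INTER_CUBIC)
o[400:,250:550]=cv2.resize(s['img'][100:210,210:375],(300,200),interpolation=cv2.INTER_CUBIC)
cv2.imwrite('pics/f.png',o[:,:,::-1])
E
```

```text
[307.47524835 416.78492095 360.13310609] [-0.14995374 -0.76943449  0.00849233] 50.0
```

View pics/f.png

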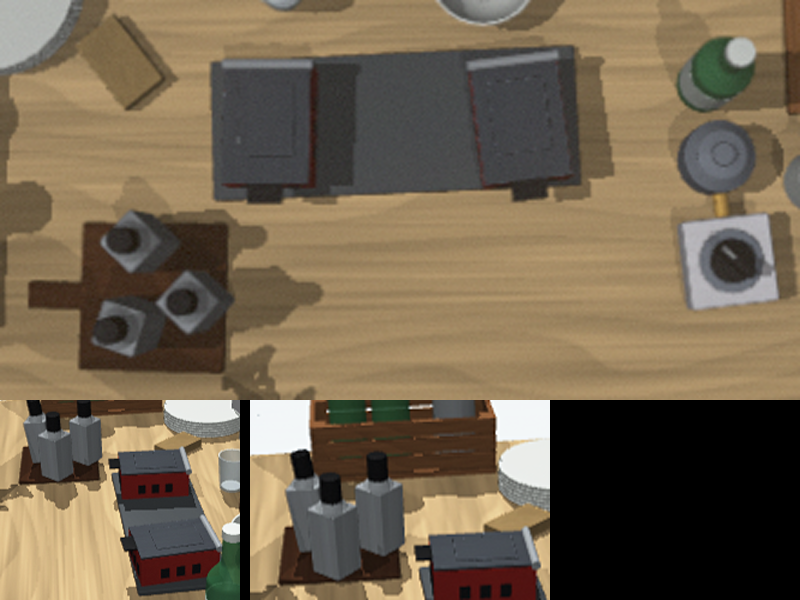

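The third flask (side inset (302,510)) seems to lean, so I check the cap axes numerically. That was the last picture I may view.

Emit:
{"name": "move_arm", "arguments": {
  "rows": "0 0 0 0 0 0 -0.6;0 0 0 0 0 0 -0.6;0 0 0 0 0 0 -0.6"
}}

```text
clock: 50.35
eef_pos: [307.3, 416.4, 357.1]
tool_rot: [3.14, 1.084, 2.354]
force: [-1.3, 0.5, -0.2]
width: 68.2
gripper_force: 0.0
```

```bash
cat > caps.py <<'E'
from h import *
t=cam('top');s=cam('side')
def blobs(c,x0,x1,y0,y1,th,lo,hi):
    hsv=cv2.cvtColor(c['img'],cv2.COLOR_RGB2HSV);m=np.zeros(hsv.shape[:2],np.uint8);m[y0:y1,x0:x1]=((hsv[:,:,2]<th)&(hsv[:,:,1]<110))[y0:y1,x0:x1]
    n,L,st,ce=cv2.connectedComponentsWithStats(m);out=[]
    for i in range(1,n):
        if lo<st[i,4]<hi:
            ys,xs=np.nonzero(L==i);w,v=np.linalg.eigh(np.cov(np.c_[xs,ys].T));d=v[:,1]*np.sign(-v[1,1]);out.append((ce[i].round(1),int(st[i,4]),d.round(2),st[i,:4].tolist()))
    return out
print('side');[print(b) for b in blobs(s,210,310,110,180,40,40,600)]
print('top');[print(b) for b in blobs(t,160,235,270,345,50,40,700)]
for p in([487,309],[417,238],[385,340]):
    a=proj(s,[[*p,170],[*p,120],[*p,10]]);print(p,a.round(1).tolist(),'dir',((a[0]-a[1])/np.linalg.norm(a[0]-a[1])).round(2),'top',proj(t,[[*p,170],[*p,120]]).round(1).tolist())
E
python3 caps.py
```

```text
side
(array([248.6, 142.6]), 325, array([-0.62, -0.79]), [237, 129, 24, 28])
(array([279.5, 136.2]), 165, array([-0.13, -0.99]), [274, 128, 12, 17])
top
(array([182.8, 291.2]), 96, array([-1. , -0.1]), [177, 286, 13, 11])
(array([207. , 317.9]), 105, array([ 1.  , -0.05]), [201, 313, 13, 11])
(array([177.3, 330.1]), 102, array([ 0.95, -0.32]), [171, 325, 14, 11])
[487, 309] [[276.4, 128.9], [277.5, 145.1], [279.6, 179.1]] dir [-0.06 -1.  ] top [[179.3, 293.3], [184.1, 293.8]]
[417, 238] [[251.7, 140.6], [253.2, 157.3], [256.2, 192.1]] dir [-0.09 -1.  ] top [[204.7, 319.0], [208.8, 318.7]]
[385, 340] [[240.4, 126.6], [241.9, 142.7], [245.2, 176.4]] dir [-0.1 -1. ] top [[168.0, 330.8], [173.1, 330.2]]
```

```bash
cat >> caps.py <<'E'
print('----')
v=cv2.cvtColor(s['img'],cv2.COLOR_RGB2HSV)[:,:,2]
for y in range(127,160,2):
    r=v[y,230:292]<48;e=np.flatnonzero(np.diff(np.r_[0,r.astype(int),0]));print(y,[(230+a,229+b) for a,b in zip(e[::2],e[1::2])])
def tri(a,b):
    o1,d1=ray(t,[a]);o2,d2=ray(s,[b]);x=np.linalg.lstsq(np.c_[d1[0],-d2[0]],o2-o1,rcond=None)[0];P=o1+d1[0]*x[0];Q=o2+d2[0]*x[1];return ((P+Q)/2).round(0),np.linalg.norm(P-Q).round(1)
E
python3 caps.py | sed -n '/----/,$p'
```

```text
----
127 []
129 [(np.int64(243), np.int64(249)), (np.int64(275), np.int64(284))]
131 [(np.int64(240), np.int64(250)), (np.int64(274), np.int64(285))]
133 [(np.int64(240), np.int64(250)), (np.int64(274), np.int64(285))]
135 [(np.int64(240), np.int64(250)), (np.int64(274), np.int64(285))]
137 [(np.int64(240), np.int64(250)), (np.int64(274), np.int64(285))]
139 [(np.int64(241), np.int64(250)), (np.int64(274), np.int64(285))]
141 [(np.int64(241), np.int64(259)), (np.int64(274), np.int64(285))]
143 [(np.int64(241), np.int64(259)), (np.int64(275), np.int64(285))]
145 [(np.int64(246), np.int64(246)), (np.int64(248), np.int64(259))]
147 [(np.int64(248), np.int64(259))]
149 [(np.int64(249), np.int64(259))]
151 [(np.int64(249), np.int64(259))]
153 [(np.int64(249), np.int64(260))]
155 [(np.int64(249), np.int64(259))]
157 []
159 []
```

Emit:
{"name": "move_arm", "arguments": {
  "rows": "0 0 0 0 0 0 -0.6;0 0 0 0 0 0 -0.6;0 0 0 0 0 0 -0.6;0 0 0 0 0 0 -0.6;0 0 0 0 0 0 -0.6;0 0 0 0 0 0 -0.6"
}}

```text
clock: 51.05
eef_pos: [307.2, 416.7, 358.2]
tool_rot: [3.135, 1.082, 2.35]
force: [0.0, -1.0, -0.7]
width: 68.4
gripper_force: 0.0
```

```bash
cat >> caps.py <<'E'
for nm,z_t,a,b in(('A',0,(177.3,330.1),(245.2,131.3)),('C',0,(182.8,291.2),(279.7,131.3)),('B',0,(207,317.9),(253.8,143.6))): print(nm,*tri(a,b))
hs=cv2.cvtColor(s['img'],cv2.COLOR_RGB2HSV)
for y in(150,155,160,165,170,175,180,185,190,195):
    r=(hs[y,225:300,1]<60)&(hs[y,225:300,2]>60);e=np.flatnonzero(np.diff(np.r_[0,r.astype(int),0]));print(y,[(int(225+p),int(224+q)) for p,q in zip(e[::2],e[1::2]) if q-p>2])
E
python3 caps.py | grep -v array
```

```text
side
top
[487, 309] [[276.4, 128.9], [277.5, 145.1], [279.6, 179.1]] dir [-0.06 -1.  ] top [[179.3, 293.3], [184.1, 293.8]]
[417, 238] [[251.7, 140.6], [253.2, 157.3], [256.2, 192.1]] dir [-0.09 -1.  ] top [[204.7, 319.0], [208.8, 318.7]]
[385, 340] [[240.4, 126.6], [241.9, 142.7], [245.2, 176.4]] dir [-0.1 -1. ] top [[168.0, 330.8], [173.1, 330.2]]
----
127 []
129 [(np.int64(243), np.int64(248)), (np.int64(275), np.int64(283))]
131 [(np.int64(240), np.int64(249)), (np.int64(274), np.int64(285))]
133 [(np.int64(239), np.int64(249)), (np.int64(274), np.int64(285))]
135 [(np.int64(240), np.int64(249)), (np.int64(274), np.int64(285))]
137 [(np.int64(240), np.int64(250)), (np.int64(274), np.int64(285))]
139 [(np.int64(240), np.int64(250)), (np.int64(274), np.int64(285))]
141 [(np.int64(240), np.int64(259)), (np.int64(274), np.int64(285))]
143 [(np.int64(240), np.int64(259)), (np.int64(275), np.int64(285))]
145 [(np.int64(248), np.int64(259))]
147 [(np.int64(248), np.int64(259))]
149 [(np.int64(249), np.int64(259))]
151 [(np.int64(249), np.int64(259))]
153 [(np.int64(249), np.int64(260))]
155 [(np.int64(249), np.int64(259))]
157 []
159 []
A [393. 315. 165.] 11.8
C [494. 300. 166.] 2.9
B [421. 233. 163.] 2.3
150 [(234, 248), (268, 293)]
155 [(234, 248), (260, 262), (268, 293)]
160 [(235, 293)]
165 [(235, 294)]
170 [(236, 294)]
175 [(236, 294)]
180 [(237, 292)]
185 [(244, 270)]
190 [(245, 270)]
195 [(248, 264)]
```

```bash
python3 caps.py | grep array; python3 caps.py | grep array | tail -3; python3 -c "
from h import *
print(read_state()['clock'])"
```

```text
(array([249.5, 142.8]), 322, array([-0.56, -0.83]), [239, 129, 22, 28])
(array([279.5, 136.2]), 163, array([-0.12, -0.99]), [274, 128, 12, 17])
(array([182.5, 291.3]), 89, array([-0.99, -0.16]), [176, 287, 13, 10])
(array([207.1, 317.9]), 106, array([ 1.  , -0.08]), [201, 313, 13, 11])
(array([178.3, 327.4]), 104, array([ 0.99, -0.13]), [171, 322, 14, 11])
(array([182.6, 291.2]), 95, array([-0.98, -0.18]), [176, 287, 13, 10])
(array([207.2, 317.8]), 105, array([ 0.99, -0.16]), [201, 313, 13, 11])
(array([178.5, 327.3]), 101, array([ 0.98, -0.22]), [172, 322, 14, 11])
51.35
```

Emit:
{"name": "move_arm", "arguments": {
  "rows": "0 0 0 0 0 0 -0.6;0 0 0 0 0 0 -0.6;0 0 0 0 0 0 -0.6;0 0 0 0 0 0 -0.6;0 0 0 0 0 0 -0.6;0 0 0 0 0 0 -0.6;0 0 0 0 0 0 -0.6;0 0 0 0 0 0 -0.6;0 0 0 0 0 0 -0.6;0 0 0 0 0 0 -0.6;0 0 0 0 0 0 -0.6;0 0 0 0 0 0 -0.6"
}}

```text
clock: 52.35
eef_pos: [307.2, 416.7, 358.2]
tool_rot: [3.135, 1.082, 2.35]
force: [-0.6, 1.1, 0.0]
width: 68.3
gripper_force: 0.0
```

```bash
python3 caps.py | grep -v "^[0-9\[]"; python3 - <<'E'
from h import *
s=cam('side')
# body left edge & top shoulder of flask A, B right edges etc: subpixel-free edge columns already printed
E
python3 caps.py | sed -n '/----/,$p' | head -12
```

```text
side
(array([249.5, 142.7]), 324, array([-0.55, -0.83]), [239, 129, 22, 28])
(array([279.5, 136.3]), 166, array([-0.14, -0.99]), [274, 128, 12, 17])
top
(array([182.7, 291.3]), 91, array([-0.96, -0.26]), [176, 286, 13, 11])
(array([207.1, 317.9]), 102, array([-1.  , -0.07]), [201, 313, 13, 11])
(array([178.5, 327.3]), 108, array([ 0.99, -0.1 ]), [172, 322, 14, 11])
----
A [393. 315. 165.] 11.8
C [494. 300. 166.] 2.9
B [421. 233. 163.] 2.3
----
127 []
129 [(np.int64(243), np.int64(248)), (np.int64(275), np.int64(284))]
131 [(np.int64(240), np.int64(249)), (np.int64(274), np.int64(285))]
133 [(np.int64(239), np.int64(249)), (np.int64(274), np.int64(285))]
135 [(np.int64(240), np.int64(249)), (np.int64(274), np.int64(285))]
137 [(np.int64(240), np.int64(250)), (np.int64(274), np.int64(285))]
139 [(np.int64(240), np.int64(250)), (np.int64(274), np.int64(285))]
141 [(np.int64(240), np.int64(259)), (np.int64(274), np.int64(285))]
143 [(np.int64(240), np.int64(259)), (np.int64(275), np.int64(285))]
145 [(np.int64(248), np.int64(259))]
147 [(np.int64(248), np.int64(259))]
```

```bash
cat >> caps.py <<'E'
print('NEW',*tri((178.5,327.3),(244.7,131.3)))
ht=cv2.cvtColor(t['img'],cv2.COLOR_RGB2HSV);m=((ht[:,:,1]<70)&(ht[:,:,2]>55)).astype(np.uint8)
m[:275]=0;m[350:]=0;m[:,:163]=0;m[:,232:]=0
n,L,st,ce=cv2.connectedComponentsWithStats(m);print([(st[i].tolist(),ce[i].round(1).tolist()) for i in range(1,n) if st[i,4]>60])
E
python3 caps.py | tail -1; python3 caps.py | grep NEW
python3 - <<'E'
from h import *
t=cam('top')
R=Ro.from_euler('z',45,degrees=True)
for n,p in(('A',(391,323)),('C',(494,301)),('B',(421,234))):
    q=R.apply([[28,28,0],[28,-28,0],[-28,-28,0],[-28,28,0]])
    c=np.vstack([q+[*p,10],q+[*p,120]]);u=proj(t,c);print(n,'bbox',u.min(0).round(0),u.max(0).round(0),'cap',proj(t,[[*p,168]]).round(1))
E
```

```text
[([172, 279, 34, 27, 385], [189.0, 293.7]), ([196, 304, 34, 28, 374], [211.7, 318.9]), ([169, 316, 32, 24, 322], [183.9, 327.9])]
NEW [396. 311. 167.] 2.9
A bbox [165. 314.] [202. 342.] cap [[174.2 328.6]]
C bbox [173. 277.] [209. 306.] cap [[182.3 290.7]]
B bbox [196. 303.] [231. 331.] cap [[206.3 317.5]]
```

```bash
python3 -c "
from cell import *
print(finish_job())"
```

```text
the job is handed in; nothing more can be done
None
```

I handed the job in at about 53 s of robot time: the gas tap is at its clockwise stop, both warmer covers were pressed shut after that, and all three flasks stand cap up on the board by the last camera measurements; no verdict came back.

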